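# Put the topping shakers back in their clips at a cacao bar

### The arm

A 6-joint arm with a two-finger parallel gripper is mounted at the origin on the work surface. World frame = base frame: x ahead of the robot, y to its left, z up, the work surface at z = 0. Lengths are in mm, angles in rad, forces in N, time in s.
With the tool pointing down it reaches from about 350 to 975 mm from the base axis. Payload 7.1 kg.
Tool frame: the origin (TCP) lies on the centre line of the jaws, within the pads' length; the fingertips stand 17 mm ahead of it and the grasp point (between the pads) lies 2 mm behind it (tip_extent is the distance from the TCP to the fingertips, in mm); z points along the fingers, y is the line along which they close (so a half turn about z gives the same grasp; the last joint's range is limited). The gripper opens to 88 mm and grips with 3 to 60 N. Pads are 20 mm wide; open, the fingers measure 115 mm over their backs; the gripper's body (75 mm by 178 mm) begins 61 mm behind the grasp point.
Start: joints at [1.258, 0.423, 1.63, -0, 1.089, -0.019], TCP at [180.963, 598.212, 239.675] pointing down, gripper open.
Joint ranges: [-3, 3], [-0.9, 2.11], [0.09, 2.58], [-1.31, 4.45], [0.11, 2.69], [-2.54, 2.54]. Speed limits (rad/s): [2.39, 2.39, 3.01, 3.14, 3.14, 3.14].

### API

Orientations are given as a rotation vector (axis times angle).
In Python, from workcell import get_obs, get_image, camera_model, close_job, look_for, outline_of, pinpoint, tip_extent gives the robot as it stands.
- The arm moves only by the shell command python3 -m jog 'ROWS'. ROWS is text: rows parted by semicolons, each of 7 numbers parted by spaces: the shift along the tool's x, y, z as a fraction of full scale, then the turn, a rotation vector about the tool's x, y, z as a fraction of full scale, then the closure, from -1 (fully open) to 1 (shut). A call has 1 to 8 rows; each row is the pose to reach, as a shift and turn from the pose commanded when the call began, along the tool's axes at that moment; what a row does not reach only later rows make up. Full scale, the value 1, is 0.2 m for a shift and 30 degrees for a turn. A row lasts 1/10 s, in which the tool goes at most 50 mm and 8.59 degrees, less where a joint would pass 70% of its speed; a pose out of reach is approached as far as the arm can. A call with a number of a shift or a turn outside -1 to 1 is refused whole. A call with a gripper value outside its range is refused whole. The fingers move at their own pace and stop on an object; the grip force is fixed at half the most. Time passes only in rows, so rows that repeat a pose let the fingers close. It gives the time, the measured TCP pose, the force, the opening and the grip force at its end, in the units of the state.
- get_obs(): the state, without advancing time (a new reading comes with each control period).
- get_image(name): name is "scene" or "top" or "wrist"; returns the picture (400x640x3 uint8, red, green, blue); there is no depth.
- camera_model(name): a dict with "fx", "fy", "cx", "cy" (pixels), "dist_coeffs" ([k1, k2, p1, p2, k3] as OpenCV has them; the pictures are not rectified), "origin" and "orientation" of the camera in the world; the wrist camera has in their place "tool_from_camera" (4x4, takes a point from camera to tool coordinates, whose origin is the TCP and whose axes are the flange's). Camera axes: x right, y down, z forward; pixel columns grow to the right and rows downward; lengths in mm; the calibration is good to about 2 mm. A picture is of the moment at which its call begins: read the wrist's pose just before it. camera_model takes no time and is no camera call.
- close_job(): hands the job in; it is judged then, once.
Trained networks look in the newest picture that a camera, given by its name, has taken for a name from the list of things; names that differ only in an ending like _2 or _b are one class to them, and where a whole thing is asked for, a point or a joint stands for the part that bears it (a point fixed in the world has none). Each returns a list of dicts, best first, with "confidence" (0 to 1); they miss things now and then, are a little off and sometimes report something else, mostly with a low value. They report only what shows in the picture. A call takes as long as a camera call.
- look_for(target, camera): "xyz" ([x, y, z] in mm, in the coordinates of the camera as it stood for that picture, good to about 4 mm: the middle of the surface that is visible of it).
- outline_of(target, camera): "mask" (400x640 bool, what is visible of it).
- pinpoint(target, camera): "xyz" ([x, y, z] in mm, in the coordinates of the camera as it stood for that picture, good to about 4 mm: a listed point, or the origin of a listed thing).
The state is a dict: "t": time; "qpos": joint angles; "qvel": joint speeds; "joint_torque": joint torques, N m; "ee_pos": TCP position; "orientation": TCP orientation; "ft_force": force on the tool from outside, world axes, zero at the start; "moment": the same for the moment, N m; "width": finger opening in mm; "grasp_force": force on a finger pad.
Only numpy, scipy, OpenCV 4.12 (cv2) and the standard library are available. Lean on these libraries where they do the work, as an engineer would, in place of code of your own. Each camera call takes 0.05 s, during which the arm holds its last target. There are 200 camera calls.

### The job

Tidy the cacao bar's topping rail: set the sweets jar that stands in its way back on the round wooden board, take the two empty black-lidded shakers out of the clips they were parked in and stand them in the refill tray, and snap every topping shaker on the counter upright into the clip with the label of its own colour, pushed fully home. Leave the sample cup and the price card alone.

Things in the scene. Friction and masses are not known exactly. Their poses are not given: they have to be found in the camera images.
- shaker_red: topping shaker with red lid and red band, about 0.2 kg, may be absent. Round, 96 mm tall, origin at the centre of its underside, z up: glass body 56 mm across (0 to 46 mm), neck 40 mm across (46 to 68 mm), lid 50 mm across (68 to 96 mm; grip here from above)
- shaker_yellow: topping shaker with yellow lid and yellow band, about 0.2 kg, may be absent. Round, 96 mm tall, origin at the centre of its underside, z up: glass body 56 mm across (0 to 46 mm), neck 40 mm across (46 to 68 mm), lid 50 mm across (68 to 96 mm; grip here from above)
- shaker_green: topping shaker with green lid and green band, about 0.2 kg, may be absent. Round, 96 mm tall, origin at the centre of its underside, z up: glass body 56 mm across (0 to 46 mm), neck 40 mm across (46 to 68 mm), lid 50 mm across (68 to 96 mm; grip here from above)
- shaker_blue: topping shaker with blue lid and blue band, about 0.2 kg, may be absent. Round, 96 mm tall, origin at the centre of its underside, z up: glass body 56 mm across (0 to 46 mm), neck 40 mm across (46 to 68 mm), lid 50 mm across (68 to 96 mm; grip here from above)
- shaker_white: topping shaker with white lid and white band, about 0.2 kg, may be absent. Round, 96 mm tall, origin at the centre of its underside, z up: glass body 56 mm across (0 to 46 mm), neck 40 mm across (46 to 68 mm), lid 50 mm across (68 to 96 mm; grip here from above)
- clip_red: red clip: foot plate 74 mm wide (64 mm to the front, 44 to the back) with a red label along its front edge; 2 sprung jaws 53-61 mm above it. Origin: on the plate, where the underside centre of a shaker fully home is; own -x = front, z up. Enter from the front along +x, upright, 0-4 mm above the plate (not from above); pull out along -x. Nothing is higher than 65 mm above the plate
- clip_yellow: yellow clip: foot plate 74 mm wide (64 mm to the front, 44 to the back) with a yellow label along its front edge; 2 sprung jaws 53-61 mm above it. Origin: on the plate, where the underside centre of a shaker fully home is; own -x = front, z up. Enter from the front along +x, upright, 0-4 mm above the plate (not from above); pull out along -x. Nothing is higher than 65 mm above the plate
- clip_green: green clip: foot plate 74 mm wide (64 mm to the front, 44 to the back) with a green label along its front edge; 2 sprung jaws 53-61 mm above it. Origin: on the plate, where the underside centre of a shaker fully home is; own -x = front, z up. Enter from the front along +x, upright, 0-4 mm above the plate (not from above); pull out along -x. Nothing is higher than 65 mm above the plate
- clip_blue: blue clip: foot plate 74 mm wide (64 mm to the front, 44 to the back) with a blue label along its front edge; 2 sprung jaws 53-61 mm above it. Origin: on the plate, where the underside centre of a shaker fully home is; own -x = front, z up. Enter from the front along +x, upright, 0-4 mm above the plate (not from above); pull out along -x. Nothing is higher than 65 mm above the plate
- clip_white: white clip: foot plate 74 mm wide (64 mm to the front, 44 to the back) with a white label along its front edge; 2 sprung jaws 53-61 mm above it. Origin: on the plate, where the underside centre of a shaker fully home is; own -x = front, z up. Enter from the front along +x, upright, 0-4 mm above the plate (not from above); pull out along -x. Nothing is higher than 65 mm above the plate
- rail: fixed oak plank 125 x 420 x 16 mm under the five clips, 80 mm apart along its y. Origin at counter height below the middle clip; axes as the clips'. Reaches 68 mm to the front (-x). Clip plates lie 20 mm above the counter. In any clip the neck meets the ball noses of the jaws 26 mm short of home, needs about 10 N (7-15) to pass them, is past 13 mm short of home; a rubber pad stops it at home
- empty_1: one of two empty topping shakers of clear glass with a black lid and no band, same shape and sizes as the others, about 0.13 kg, origin at the centre of its underside. At the start each is snapped home in one or another of the five clips
- empty_2: one of two empty topping shakers of clear glass with a black lid and no band, same shape and sizes as the others, about 0.13 kg, origin at the centre of its underside. At the start each is snapped home in one or another of the five clips
- sweets: small closed glass jar of chocolate balls, 0.35 kg, standing on the counter just in front of the rail. Origin at the centre of its underside; body 60 mm across and 74 mm tall, tight lid 50 mm across up to 90 mm, glass knob 26 mm across from 98 to 122 mm. The lid seals firmly: the jar may be lifted by its knob
- board: round dark wooden board 140 mm across and 14 mm thick, fixed to the counter: the place of the sweets jar; origin at the centre of its underside
- tray: aluminium refill tray, 190 (its x) x 120 mm (its y) outside, walls 4 mm thick and 24 mm high, floor 4 mm thick, fixed to the counter; origin at the centre of its underside, room for both empties side by side along its x
- sample_cup: bystander: brown fluted cup of hazelnuts, 64 mm across and 35 mm tall, origin at the centre of its underside
- price_card: bystander: black price card 70 mm wide standing 70 mm tall in a wooden foot, origin at the centre of its underside

How it is judged (in metres and radians):
At the end, for the whole second after the job is handed in: Each shaker present is upright in its own colour's clip, within 5 mm of home along and across, at most 8 mm above the plate; the empties stand upright on the refill tray's floor; the sweets jar stands upright wholly on the board (centres within 42 mm); all at rest (x of shaker_red in the frame of clip_red between -0.005 and 0.005 m and y of shaker_red in the frame of clip_red between -0.005 and 0.005 m and z of shaker_red in the frame of clip_red between -0.005 and 0.008 m and angle between each of shaker_red, shaker_yellow, shaker_green, shaker_blue, shaker_white, empty_1, empty_2, sweets's own z axis and vertical below 0.1 rad and linear speed of each of shaker_red, shaker_yellow, shaker_green, shaker_blue, shaker_white, empty_1, empty_2, sweets below 0.02 m/s and x of shaker_yellow in the frame of clip_yellow between -0.005 and 0.005 m and y of shaker_yellow in the frame of clip_yellow between -0.005 and 0.005 m and z of shaker_yellow in the frame of clip_yellow between -0.005 and 0.008 m and x of shaker_green in the frame of clip_green between -0.005 and 0.005 m and y of shaker_green in the frame of clip_green between -0.005 and 0.005 m and z of shaker_green in the frame of clip_green between -0.005 and 0.008 m and x of shaker_blue in the frame of clip_blue between -0.005 and 0.005 m and y of shaker_blue in the frame of clip_blue between -0.005 and 0.005 m and z of shaker_blue in the frame of clip_blue between -0.005 and 0.008 m and x of shaker_white in the frame of clip_white between -0.005 and 0.005 m and y of shaker_white in the frame of clip_white between -0.005 and 0.005 m and z of shaker_white in the frame of clip_white between -0.005 and 0.008 m and x of empty_1 in the frame of tray between -0.07 and 0.07 m and y of empty_1 in the frame of tray between -0.035 and 0.035 m and z of empty_1 in the frame of tray between -0.002 and 0.01 m and x of empty_2 in the frame of tray between -0.07 and 0.07 m and y of empty_2 in the frame of tray between -0.035 and 0.035 m and z of empty_2 in the frame of tray between -0.002 and 0.01 m and horizontal distance between sweets and board below 0.042 m and z of sweets in the frame of board between 0.01 and 0.02 m); the robot touches nothing.
It fails at once if the sample cup is pushed or carried more than 30 mm from its place (distance of sample_cup from where it was at the start of the episode above 0.03 m).
It fails at once if the price card is pushed or carried more than 30 mm from its place (distance of price_card from where it was at the start of the episode above 0.03 m).
Of shaker_red, shaker_yellow, shaker_green, shaker_blue, shaker_white only 3 to 5 are there at a start; the rules pass over those that are not, and their reading is None.
At some moment in a run one of shaker_red, shaker_yellow, shaker_green, shaker_blue, shaker_white may be knocked a few centimetres aside while the robot is not near it.
It also fails if it takes over 210 s, if anything falls off the work surface, if the arm or the gripper's body presses on something with over 40 N, if the wrist force passes 120 N, or if a joint passes its speed limit or range.

## Working session

There is one attempt and no reset: what is moved stays moved. The work goes in short steps, Python scripts to look and compute and a shell command to move; the robot and the scene stay as the last step left them, time stands still between calls to the robot, and variables do not carry over. Pictures are saved under pics/ and viewed, at most 14 in all, crops included, and the job is handed in when it is done.

```bash
ls; mkdir -p pics; python3 - <<'E'
from workcell import *
import cv2
for c in ("scene","top"):
    cv2.imwrite(f"pics/{c}0.png",get_image(c)[:,:,::-1])
    m=camera_model(c); print(c,m)
print(camera_model("wrist")); o=get_obs(); print(o["t"],o["ee_pos"],o["orientation"],o["width"],tip_extent() if callable(tip_extent) else tip_extent)
E
```

```text
pics
scene {'fx': 436.38071402148836, 'fy': 436.38071402148836, 'cx': 319.20135703790584, 'cy': 192.70263225416528, 'dist_coeffs': array([-0.10337758,  0.        ,  0.        ,  0.        ,  0.        ]), 'origin': array([ 834.48772343, -556.5357696 ,  900.06464984]), 'orientation': array([-2.45042471, -0.60803214,  0.20819255])}
top {'fx': 471.33308881343044, 'fy': 471.33308881343044, 'cx': 320.62338818848457, 'cy': 192.80731946850304, 'dist_coeffs': array([0.01297893, 0.        , 0.        , 0.        , 0.        ]), 'origin': array([ 488.62456068,    6.36601929, 1294.91547685]), 'orientation': array([-2.22361383,  2.17191017, -0.03579772])}
{'fx': 292.7749748974221, 'fy': 292.7749748974221, 'cx': 316.4188669824318, 'cy': 198.57069739030177, 'dist_coeffs': array([-0.01729795,  0.        ,  0.        ,  0.        ,  0.        ]), 'tool_from_camera': array([[-6.09541870e-05, -9.56687102e-01, -2.91118162e-01,
         8.02104685e+01],
       [ 9.99999964e-01, -1.33913852e-04,  2.30694883e-04,
        -1.02601275e+00],
       [-2.59687574e-04, -2.91118138e-01,  9.56687077e-01,
        -1.45581495e+02],
       [ 0.00000000e+00,  0.00000000e+00,  0.00000000e+00,
         1.00000000e+00]])}
0.1 [180.82305242 597.77052849 238.99191844] [-4.59778802e-01 -3.10754756e+00  2.11678509e-03] 87.49673310280015 17.0
```

View pics/scene0.png

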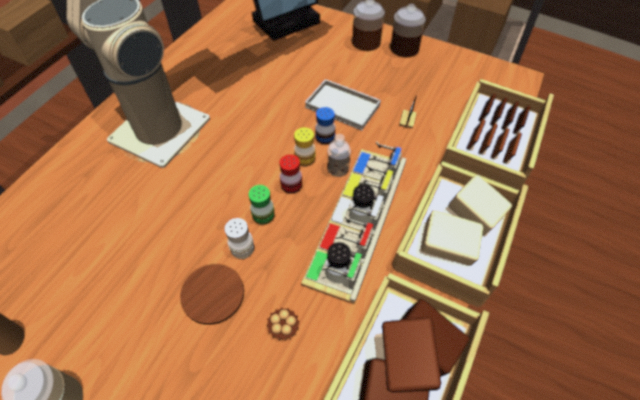

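View pics/top0.png

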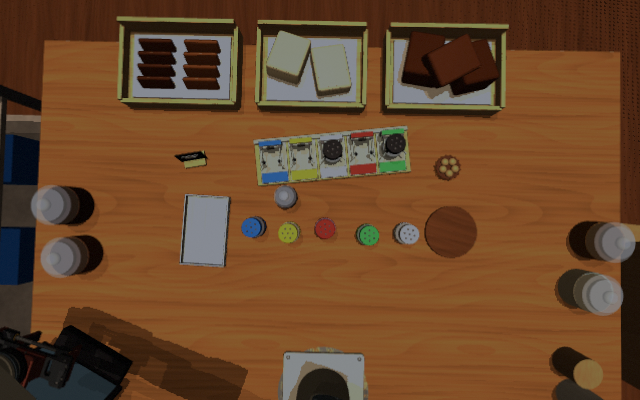

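```bash
cat > h.py <<'E'
import numpy as np, cv2
from scipy.spatial.transform import Rotation as R
from workcell import *
def campose(c):
    m=camera_model(c)
    if c=="wrist":
        o=get_obs(); T=np.eye(4); T[:3,:3]=R.from_rotvec(o["orientation"]).as_matrix(); T[:3,3]=o["ee_pos"]
        T=T@m["tool_from_camera"]; return T[:3,:3],T[:3,3],m
    return R.from_rotvec(m["orientation"]).as_matrix(),np.array(m["origin"]),m
def K(m): return np.array([[m["fx"],0,m["cx"]],[0,m["fy"],m["cy"]],[0,0,1]])
def project(c,P,pose=None):
    Rm,t,m=pose or campose(c)
    return cv2.projectPoints((np.atleast_2d(P)-t)@Rm,np.zeros(3),np.zeros(3),K(m),m["dist_coeffs"])[0][:,0]
def ray(c,uv,pose=None):
    Rm,t,m=pose or campose(c)
    p=cv2.undistortPoints(np.array(uv,float).reshape(-1,1,2),K(m),m["dist_coeffs"])[:,0]
    d=np.c_[p,np.ones(len(p))]@Rm.T
    return t,d/np.linalg.norm(d,axis=1)[:,None]
def atz(c,uv,z,pose=None):
    t,d=ray(c,uv,pose); return t+d*((z-t[2])/d[:,2])[:,None]
def tri(rays):
    A=np.zeros((3,3));b=np.zeros(3)
    for t,d in rays:
        M=np.eye(3)-np.outer(d,d);A+=M;b+=M@t
    return np.linalg.solve(A,b)
def find(c,names,f=pinpoint):
    p=campose(c)
    for n in names:
        for r in f(n,c)[:4]:
            print(c,n,round(r["confidence"],2),np.round(p[0]@np.array(r["xyz"])+p[1],0))
def go(xyz,yaw=None):
    """tool-frame move to TCP xyz (world), in full-scale units; yaw: world angle of tool y axis (mod pi), tool down"""
    o=get_obs(); R0=R.from_rotvec(o["orientation"]); 
    s=R0.inv().apply(np.array(xyz)-o["ee_pos"])/200
    out=[np.round(s,4)]
    if yaw is not None:
        best=None
        for k in range(-1,3):
            a=yaw+k*np.pi; y=np.array([np.cos(a),np.sin(a),0]); z=np.array([0,0,-1.]); x=np.cross(y,z)
            r=(R0.inv()*R.from_matrix(np.c_[x,y,z])).as_rotvec()
            if best is None or np.linalg.norm(r)<np.linalg.norm(best): best=r
        out.append(np.round(best/np.deg2rad(30),4))
    return out
E
python3 - <<'E'
from h import *
N=["shaker_red","shaker_yellow","shaker_green","shaker_blue","shaker_white","empty_1","sweets","board","tray","rail","sample_cup","price_card","clip_red","clip_yellow","clip_green","clip_blue","clip_white"]
for c in("top","scene"): find(c,N)
E
```

```text
top shaker_red 0.82 [448.   6.   2.]
top shaker_yellow 0.7 [430.  95.   1.]
top shaker_green 0.96 [ 432. -110.    1.]
top shaker_green 0.25 [449.   5.   2.]
top shaker_blue 0.81 [443. 191.  -3.]
top shaker_white 0.55 [ 439. -211.   -1.]
top empty_1 0.96 [647. -12.  16.]
top empty_1 0.63 [ 666. -168.   19.]
top sweets 0.82 [521. 113.  -1.]
top sweets 0.21 [ 617. -326.    0.]
top board 0.75 [ 446. -338.   -0.]
top tray 0.92 [432. 330.  -2.]
top rail 0.8 [645. -15.   3.]
top rail 0.33 [629. 150.  19.]
top sample_cup 0.63 [ 621. -328.   -0.]
top sample_cup 0.61 [657. -94.  19.]
top price_card 0.93 [624. 361.  -3.]
top price_card 0.65 [ 663. -171.   17.]
top clip_red 0.7 [657. -92.  23.]
top clip_yellow 0.75 [638.  69.  20.]
top clip_green 0.68 [ 666. -171.   17.]
top clip_green 0.28 [449.   4.  -0.]
top clip_blue 0.78 [634. 144.  24.]
top clip_white 0.84 [647. -10.  23.]
scene shaker_red 0.61 [446.  10.   2.]
scene shaker_yellow 0.89 [430. 100.  -2.]
scene shaker_yellow 0.66 [629. 153.  23.]
scene shaker_green 0.63 [ 430. -104.   -2.]
scene shaker_blue 0.97 [448. 196.   6.]
scene shaker_
[... 155 characters left out ...]
e empty_1 0.58 [ 665. -168.   23.]
scene sweets 0.94 [527. 114.   1.]
scene sweets 0.65 [448.   7.   1.]
scene board 0.74 [ 443. -334.    1.]
scene board 0.74 [626. 154.  20.]
scene board 0.72 [627. 371.   2.]
scene tray 0.91 [431. 331.  -0.]
scene tray 0.4 [ 616. -325.    4.]
scene rail 0.8 [651. -11.  -3.]
scene rail 0.52 [449. 193.   2.]
scene sample_cup 0.68 [ 615. -324.    4.]
scene price_card 0.84 [627. 370.   3.]
scene price_card 0.7 [ 664. -166.   20.]
scene clip_red 0.72 [651. -88.  20.]
scene clip_yellow 0.68 [638.  67.  21.]
scene clip_yellow 0.16 [430. 335.   1.]
scene clip_green 0.78 [ 668. -165.   23.]
scene clip_blue 0.71 [628. 152.  22.]
scene clip_white 0.87 [650.  -6.  16.]
```

The top view shows all five counter shakers in a row (u 252–407, v≈230). The jar is at (286,197), the tray at (205,230) and the board at (451,231). The black-lidded empties are in the white clip (332,150) and the green clip (395,144), and the cup is at (448,167) with the card at (192,157). The scene view agrees. Next I move the wrist camera towards the rail and fit the silhouettes.

```bash
python3 -m jog '-.81 -.62 -.5 0 0 1 -1;-.81 -.62 -.5 0 0 1 -1;-.81 -.62 -.5 0 0 1 -1;-.81 -.62 -.5 0 0 1 -1;-.81 -.62 -.5 0 0 1 -1;-.81 -.62 -.5 0 0 1 -1' >/dev/null && python3 -m jog '-.92 -.11 0 0 0 1 -1;-.92 -.11 0 0 0 1 -1;-.92 -.11 0 0 0 1 -1;-.92 -.11 0 0 0 1 -1;-.92 -.11 0 0 0 1 -1' >/dev/null && python3 -m jog '-1 .42 0 0 0 .22 -1;-1 .42 0 0 0 .22 -1;-1 .42 0 0 0 .22 -1;-1 .42 0 0 0 .22 -1;-1 .42 0 0 0 .22 -1;-1 .42 0 0 0 .22 -1'
cat >> h.py <<'E'
from scipy.optimize import least_squares
def cyl(prof):
    a=np.linspace(0,2*np.pi,72,endpoint=False)
    return np.array([[r*np.cos(t),r*np.sin(t),z] for r,z in prof for t in a])
SH=cyl([(28,0),(28,46),(20,46),(20,68),(25,68),(25,96)])
JAR=cyl([(30,0),(30,74),(25,74),(25,90),(13,98),(13,122)])
BOARD=cyl([(70,0),(70,14)])
def ext(p): return np.r_[p.min(0),p.max(0)]
def masks(c,name,near,rad=60):
    """outline nearest to the expected world point"""
    get_image(c); pose=campose(c); e=project(c,[near],pose)[0]; best=None
    for r in outline_of(name,c):
        v,u=np.nonzero(r["mask"])
        if len(u)<20: continue
        p=np.c_[u,v]; d=np.linalg.norm(p.mean(0)-e)
        if d<rad and (best is None or d<best[0]): best=(d,ext(p+0.0),r["confidence"])
    return (c,pose,best[1],best[2]) if best else None
def fitobj(obs,model,x0,fixz=None,w=None):
    def f(q):
        P=model+np.r_[q[:2],q[2] if fixz is None else fixz]
        return np.concatenate([(ext(project(c,P,pose))-e) for c,pose,e,_ in obs])
    s=least_squares(f,x0,loss="soft_l1",f_scale=1.5); return s.x,np.round(f(s.x),1)
E
python3 - <<'E'
from h import *
print(get_obs()["ee_pos"],get_obs()["qpos"])
G={"shaker_red":(447,8,0),"shaker_yellow":(430,97,0),"shaker_green":(431,-107,0),"shaker_blue":(446,193,0),"shaker_white":(440,-209,0),"sweets":(524,113,0),"empty_1":(648,-8,20),"empty_2":(666,-168,20)}
for n,g in G.items():
    M=JAR if n=="sweets" else SH
    obs=[o for o in (masks(c,n,np.array(g)+[0,0,48],25) for c in("top","scene")) if o]
    x,r=fitobj(obs,M,np.array(g,float)); print(n,np.round(x,1),[round(o[3],2) for o in obs],r)
find("wrist",["clip_red","clip_yellow","clip_green","clip_blue","clip_white","rail","empty_1","sweets"]) if get_image("wrist") is not None else 0
cv2.imwrite("pics/w1.png",get_image("wrist")[:,:,::-1])
E
```

```text
t: 3.5
ee_pos: [538.1, 107.4, 338.8]
orientation: [-2.092, -2.343, 0.001]
ft_force: [-0.1, 0.7, -0.2]
width: 87.6
grasp_force: 0.0
[538.06295466 107.39558606 338.83707377] [1.75125018e-01 2.07510821e-01 1.69672953e+00 3.81629210e-04
 1.23835725e+00 6.20078782e-02]
shaker_red [448.7   3.1   5.6] [0.61, 0.98] [-1.  -1.   0.3  0.4 -1.2 -0.7  0.5  1.2]
shaker_yellow [423.5 114.6 -16.6] [0.52, 0.72] [-7.6 -8.   7.3  4.6  0.4  0.1 -0.4  0.1]
shaker_green [ 432.7 -107.9    4.1] [0.9, 0.8] [-1.1 -1.2  0.4  0.7 -1.3 -0.5  0.7  0.9]
shaker_blue [443.3 197.1  -2.5] [0.81, 0.56] [-3.4 -0.8  6.2  1.6  0.5 -0.7 -0.1  1.1]
shaker_white [ 438.3 -208.3    1.9] [0.58, 0.63] [-0.4 -0.4  0.1  0.4 -0.6 -0.8  0.5  1.1]
sweets [510.3 148.7 -45.3] [0.97] [ 0.1 -0.1 -0.1  0.1]
empty_1 [646.4 -10.3  24.8] [0.62, 0.81] [-1.2 -0.3  0.3 -0.3 -0.9 -1.6  0.   4.1]
empty_2 [ 666.8 -169.    22.7] [0.8, 0.69] [-1.3 -0.9  0.4  0.6 -1.1 -0.8  0.5  1.5]
wrist clip_red 0.75 [656. -90.  27.]
wrist clip_red 0.66 [ 669. -171.   20.]
wrist clip_red 0.63 [ 442. -337.    4.]
wrist clip_yellow 0.7 [638.  68.  24.]
wrist clip_green 0.95 [ 664. -169.   24.]
wrist clip_blue 0.88 [631. 149.  15.]
wrist clip_white 0.62 [646. -10.  16.]
wrist rail 0.24 [ 441. -337.    7.]
wrist empty_1 0.76 [ 666. -172.   22.]
wrist empty_1 0.68 [625. 149.  18.]
wrist empty_1 0.6 [646. -10.  21.]
wrist sweets 0.95 [528. 111.   2.]
wrist sweets 0.64 [445. 189.  -3.]
```

View pics/w1.png

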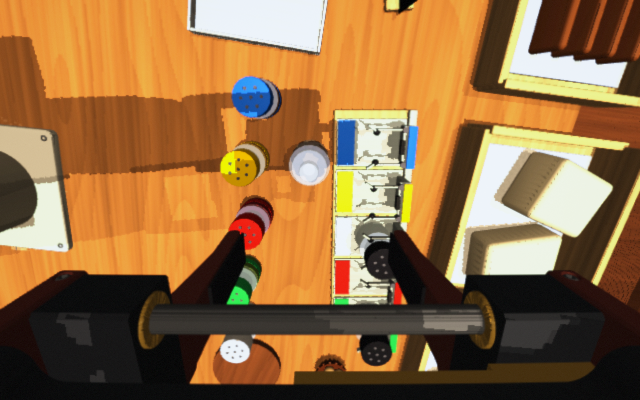

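The wrist view shows the jar at (309,163), clear of the fingers, with the rail's blue, yellow and white clips to its right. Yellow (245,163) and blue (252,97) are visible too, so I refine those from this view.

```bash
python3 - <<'E'
from h import *
get_image("wrist")
for n,g,M in(("sweets",(524,113,0),JAR),("shaker_yellow",(430,97,0),SH),("shaker_blue",(446,193,0),SH)):
    o=[o for o in (masks(c,n,np.array(g)+[0,0,48],30) for c in ("wrist","scene")) if o]
    x,r=fitobj(o,M,np.array(g,float)); print(n,np.round(x,1),r,[a[3] for a in o])
    x,r=fitobj(o[:1],M,np.array(g,float),0); print(n,np.round(x,1),r)
    if n=="sweets": print(go([x[0],x[1],200],0.117),go([x[0],x[1],111],0.117))
E
```

```text
sweets [ 5.270e+02  1.103e+02 -1.000e-01] [-1.3 -1.3  1.9  0.6 -0.8 -0.5  0.1  1.9] [0.83, 0.66]
sweets [526.6 109.8   0. ] [-1.6 -1.   1.6  1. ]
[array([ 0.016 , -0.0516,  0.6982]), array([-0.0001,  0.    , -0.0045])] [array([ 0.016 , -0.0516,  1.1432]), array([-0.0001,  0.    , -0.0045])]
shaker_yellow [432.6  99.9   3.8] [-0.4 -1.   1.2  0.5 -0.8 -0.7 -0.1  1.2] [0.64, 0.86]
shaker_yellow [431.3  98.6   0. ] [-0.5 -0.6  0.7  0.5]
shaker_blue [ 4.446e+02  1.923e+02 -4.000e-01] [-0.3 -1.2  1.2  0.8 -1.  -1.  -0.4  2.9] [0.55, 0.79]
shaker_blue [444.2 191.8   0. ] [-0.7 -0.8  0.9  1.1]
```

```bash
python3 -m jog '.016 -.05 .25 0 0 0 -1;.016 -.05 .5 0 0 0 -1;.016 -.05 .7 0 0 0 -1;.016 -.05 .85 0 0 0 -1;.016 -.05 .95 0 0 0 -1;.016 -.05 1 0 0 0 -1;.016 -.05 1 0 0 0 -1' && python3 -m jog '0 0 .07 0 0 0 -1;0 0 .13 0 0 0 -1;0 0 .135 0 0 0 -1;0 0 .135 0 0 0 1;0 0 .135 0 0 0 1;0 0 .135 0 0 0 1;0 0 .135 0 0 0 1;0 0 .135 0 0 0 1' && python3 -m jog '0 0 0 0 0 0 1;0 0 0 0 0 0 1;0 0 0 0 0 0 1;0 0 0 0 0 0 1'
```

```text
t: 6.95
ee_pos: [526.4, 109.7, 138.7]
orientation: [-2.09, -2.344, 0.003]
ft_force: [-0.8, 1.1, 0.5]
width: 87.8
grasp_force: 0.0
t: 7.75
ee_pos: [527.1, 109.8, 112.9]
orientation: [2.09, 2.345, 0.001]
ft_force: [-0.6, 0.3, 0.5]
width: 51.6
grasp_force: 0.0
t: 8.15
ee_pos: [526.8, 109.7, 112.7]
orientation: [-2.09, -2.345, 0.0]
ft_force: [-0.3, 0.5, 0.2]
width: 25.3
grasp_force: 30.0
```

```bash
python3 -m jog '0 0 -.05 0 0 0 1;0 0 -.15 0 0 0 1;0 0 -.3 0 0 0 1;0 0 -.45 0 0 0 1;0 0 -.57 0 0 0 1;0 0 -.62 0 0 0 1;0 0 -.62 0 0 0 1' && python3 -m jog '-.05 -.015 0 0 0 0 1;-.15 -.045 0 0 0 0 1;-.3 -.09 0 0 0 0 1;-.45 -.135 0 0 0 0 1;-.6 -.18 0 0 0 0 1;-.75 -.23 0 0 0 0 1;-.9 -.275 0 0 0 0 1' >/dev/null && python3 -m jog '-.15 -.045 0 0 0 0 1;-.3 -.09 0 0 0 0 1;-.45 -.14 0 0 0 0 1;-.6 -.18 0 0 0 0 1;-.75 -.23 0 0 0 0 1;-.9 -.275 0 0 0 0 1;-1 -.305 0 0 0 0 1' >/dev/null && python3 -m jog '-.12 -.04 0 0 0 0 1;-.21 -.065 0 0 0 0 1;-.26 -.08 0 0 0 0 1;-.27 -.085 0 0 0 0 1;-.27 -.085 0 0 0 0 1;-.27 -.085 0 0 0 0 1'
```

```text
t: 8.85
ee_pos: [527.6, 109.9, 238.0]
orientation: [2.089, 2.344, 0.003]
ft_force: [-0.2, -0.2, -4.4]
width: 25.6
grasp_force: 30.0
t: 10.85
ee_pos: [444.3, -335.7, 236.2]
orientation: [-2.089, -2.345, -0.0]
ft_force: [-1.5, 0.6, -3.5]
width: 25.2
grasp_force: 30.0
```

```bash
python3 - <<'E'
from h import *
cv2.imwrite("pics/s2.png",get_image("scene")[:,:,::-1])
print(go([444,-336,126.5],0.117))
find("scene",["board"])
E
```

```text
[array([-0.0014, -0.0024,  0.5498]), array([-0.0007, -0.0011, -0.003 ])]
scene board 0.83 [ 442. -337.   -1.]
scene board 0.29 [ 430. -105.   -4.]
```

View pics/s2.png

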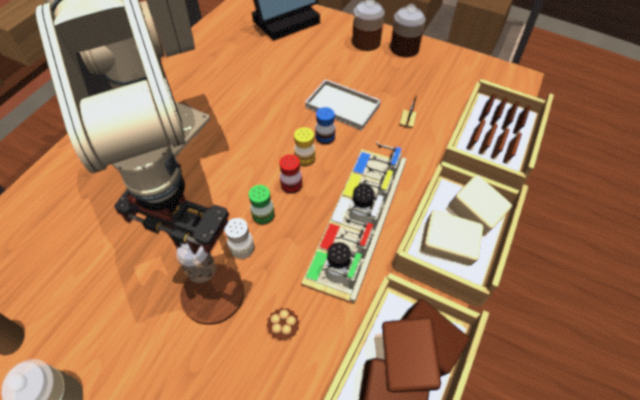

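The scene view shows the jar held upright at (195,262), above the board at (212,293), with the rest unchanged. I lower and release it.

```bash
python3 -m jog '0 0 .1 0 0 0 1;0 0 .23 0 0 0 1;0 0 .36 0 0 0 1;0 0 .45 0 0 0 1;0 0 .51 0 0 0 1;0 0 .535 0 0 0 1;0 0 .545 0 0 0 1;0 0 .55 0 0 0 1' && python3 -m jog '0 0 0.002 0 0 0 .5;0 0 .002 0 0 0 0;0 0 .002 0 0 0 -.3;0 0 .002 0 0 0 -.3;0 0 .002 0 0 0 -.3;0 0 -.08 0 0 0 -.3;0 0 -.25 0 0 0 -.3;0 0 -.45 0 0 0 -1' && python3 -m jog '0 0 -.2 0 0 0 -1;0 0 -.3 0 0 0 -1'
```

```text
t: 11.75
ee_pos: [445.0, -336.8, 127.3]
orientation: [2.09, 2.344, 0.0]
ft_force: [0.2, 0.5, -4.1]
width: 25.5
grasp_force: 30.0
t: 12.55
ee_pos: [443.7, -336.0, 216.6]
orientation: [-2.089, -2.343, 0.0]
ft_force: [-0.5, -1.4, 0.4]
width: 62.0
grasp_force: 0.0
t: 12.75
ee_pos: [445.6, -337.4, 280.5]
orientation: [2.087, 2.341, 0.0]
ft_force: [-0.0, -0.3, -0.7]
width: 77.3
grasp_force: 0.0
```

```bash
python3 -m jog '.37 1 -.1 0 0 0 -1;.37 1 -.1 0 0 0 -1;.37 1 -.1 0 0 0 -1;.37 1 -.1 0 0 0 -1;.37 1 -.1 0 0 0 -1;.37 1 -.1 0 0 0 -1;.37 1 -.1 0 0 0 -1' && python3 - <<'E'
from h import *
cv2.imwrite("pics/w3.png",get_image("wrist")[:,:,::-1])
for n,g in(("empty_1",(666.5,-169,20)),("empty_1",(647,-10,20)),("sweets",(444,-336,14))):
    M=JAR if n=="sweets" else SH
    o=[o for o in (masks(c,n,np.array(g)+[0,0,48],30) for c in ("wrist","scene","top")) if o]
    if not o: continue
    x,r=fitobj(o,M,np.array(g,float)); print(n,np.round(x,1),r,[a[0] for a in o])
    if o[0][0]=="wrist":
        x,r=fitobj(o[:1],M,np.array(g,float),20); print(n,np.round(x,1),r)
find("wrist",["clip_green","clip_red","clip_white","clip_yellow","clip_blue"])
print(go([666.5,-169,107],.117))
E
```

```text
t: 13.45
ee_pos: [633.5, -240.5, 296.1]
orientation: [-2.09, -2.344, 0.002]
ft_force: [-0.9, 0.1, -1.2]
width: 87.9
grasp_force: 0.0
empty_1 [ 665.3 -169.3   18.5] [-0.2 -2.4  1.3  1.  -1.7 -0.  -0.3  2.1 -1.4 -0.   0.2  1.3] ['wrist', 'scene', 'top']
empty_1 [ 664.5 -170.    20. ] [-0.9 -1.9  0.6  1.8]
empty_1 [648.2 -10.1  21.5] [-10.3  -1.4   0.7   5.1  -1.2  -0.8   0.2   0.1] ['scene', 'top']
sweets [ 444.8 -336.6   12.2] [-1.4 -2.2  2.3  0.3 -1.2  0.   0.7  2. ] ['wrist', 'scene']
sweets [ 449.6 -333.5   14. ] [-1.4 -2.3  3.6  1.7]
wrist clip_red 0.73 [659. -85.  24.]
wrist clip_white 0.49 [656. -90.  23.]
wrist clip_white 0.37 [ 440. -341.    6.]
[array([0.3354, 0.1984, 0.9485]), array([ 0.    ,  0.0001, -0.0045])]
```

View pics/w3.png

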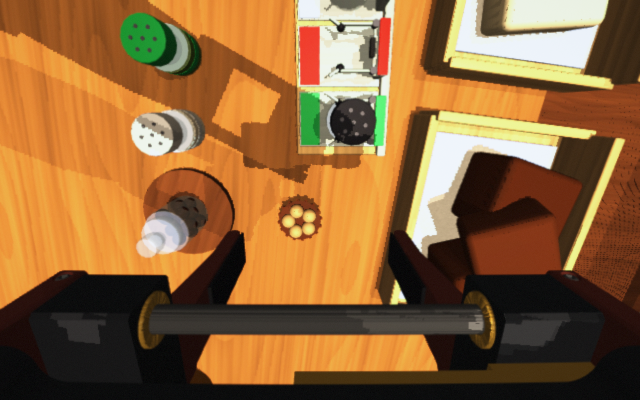

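The wrist view shows the jar on the board at (170,220) and the black lid in the green clip at (353,121), with the cup at (300,217). I grip the green-clip empty, raise it 2 mm and pull it straight out along the rail's −x.

```bash
python3 -m jog '.2 .12 .1 0 0 0 -.6;.335 .193 .3 0 0 0 -.6;.335 .193 .5 0 0 0 -.6;.335 .193 .7 0 0 0 -.6;.335 .193 .85 0 0 0 -.6;.335 .193 .92 0 0 0 -.6;.335 .193 .95 0 0 0 -.6;.335 .193 .95 0 0 0 -.6' && python3 -m jog '0 0 0 0 0 0 1;0 0 0 0 0 0 1;0 0 0 0 0 0 1;0 0 0 0 0 0 1;0 0 0 0 0 0 1;0 0 0 0 0 0 1' && python3 -m jog '0 0 -.01 0 0 0 1;0 -.02 -.01 0 0 0 1;0 -.05 -.01 0 0 0 1;0 -.1 -.01 0 0 0 1;0 -.17 -.01 0 0 0 1;0 -.25 -.01 0 0 0 1;0 -.33 -.01 0 0 0 1;0 -.4 -.01 0 0 0 1' && python3 -m jog '0 -.03 -.05 0 0 0 1;0 -.04 -.15 0 0 0 1;0 -.05 -.3 0 0 0 1;0 -.05 -.5 0 0 0 1;0 -.05 -.62 0 0 0 1;0 -.05 -.65 0 0 0 1'; python3 -c "
from h import *
print(go([431,331,250],0.117))
get_image('scene');find('scene',['empty_1','tray'])"
```

```text
t: 15.45
ee_pos: [665.7, -169.4, 106.9]
orientation: [2.091, 2.345, 0.0]
ft_force: [0.5, -0.5, 1.2]
width: 70.0
grasp_force: 0.0
t: 16.05
ee_pos: [665.2, -169.6, 108.1]
orientation: [2.09, 2.345, -0.001]
ft_force: [-4.8, -0.1, 5.9]
width: 49.6
grasp_force: 30.0
t: 16.85
ee_pos: [585.2, -178.3, 108.9]
orientation: [2.09, 2.345, 0.0]
ft_force: [-0.2, 0.5, -1.9]
width: 49.5
grasp_force: 30.0
t: 17.45
ee_pos: [578.1, -180.0, 243.0]
orientation: [2.086, 2.34, 0.005]
ft_force: [-0.3, -0.5, -1.0]
width: 50.0
grasp_force: 30.0
[array([ 2.6225, -0.438 , -0.0454]), array([ 0.0124,  0.0055, -0.0044])]
scene empty_1 0.87 [ 581. -181.  155.]
scene empty_1 0.66 [646.  -6.  19.]
scene empty_1 0.17 [432.  98.  -5.]
scene tray 0.91 [432. 331.   3.]
```

```bash
python3 -m jog '.05 0 0 0 0 0 1;.15 -.01 0 0 0 0 1;.3 -.02 0 0 0 0 1;.5 -.04 0 0 0 0 1;.7 -.05 0 0 0 0 1;.9 -.07 0 0 0 0 1;1 -.08 0 0 0 0 1' >/dev/null && python3 -m jog '.2 -.02 0 0 0 0 1;.4 -.03 0 0 0 0 1;.6 -.05 0 0 0 0 1;.8 -.06 0 0 0 0 1;1 -.08 0 0 0 0 1'>/dev/null && python3 -m jog '.2 -.02 0 0 0 0 1;.35 -.03 0 0 0 0 1;.47 -.04 0 0 0 0 1;.55 -.05 0 0 0 0 1;.58 -.05 0 0 0 0 1;.58 -.05 0 0 0 0 1;.58 -.05 0 0 0 0 1'; python3 -c "
from h import *
print(go([476,328,92],0.117))
get_image('top');find('top',['empty_1','tray'])
o=masks('top','tray',(431,331,10),40)
print(o and atz('top',o[2].reshape(2,2),24))"
```

```text
t: 19.5
ee_pos: [475.1, 327.5, 238.4]
orientation: [2.091, 2.345, -0.001]
ft_force: [-1.1, -0.0, -0.9]
width: 49.4
grasp_force: 30.0
[array([0.0022, 0.0051, 0.732 ]), array([-0.0012,  0.0012, -0.0054])]
top empty_1 0.93 [649. -13.  15.]
top empty_1 0.61 [475. 327. 149.]
top tray 0.92 [431. 329.  -3.]
top tray 0.43 [647. -17.  -1.]
top tray 0.39 [649. -13.  16.]
[[527.22900188 379.38110336  24.        ]
 [336.70274259 257.13037683  24.        ]]
```

```bash
python3 -m jog '0 0 .1 0 0 0 1;0 0 .28 0 0 0 1;0 0 .45 0 0 0 1;0 0 .58 0 0 0 1;0 0 .67 0 0 0 1;0 0 .71 0 0 0 1;0 0 .725 0 0 0 1;0 0 .735 0 0 0 1' && python3 -m jog '0 0 0 0 0 0 .2;0 0 0 0 0 0 -.6;0 0 0 0 0 0 -.6;0 0 0 0 0 0 -.6;0 0 -.05 0 0 0 -.6;0 0 -.2 0 0 0 -.6;0 0 -.45 0 0 0 -.6;0 0 -.7 0 0 0 -.6' && python3 -m jog '-.2 .05 -.1 0 0 0 -.6;-.45 .15 -.3 0 0 0 -.6;-.7 .3 -.4 0 0 0 -.6;-.95 .4 -.4 0 0 0 -.6;-1 .5 -.4 0 0 0 -.6;-1 .5 -.4 0 0 0 -.6'; python3 -c "
from h import *
get_image('scene')
o=[masks(c,'empty_1',(476,328,52),30) for c in('scene','top')];o=[a for a in o if a]
if o: print(fitobj(o,SH,np.array([476,328,4.])))
print(go([648,-10,107],0.117),go([628,-80,300],.117))"
```

```text
t: 20.55
ee_pos: [475.8, 328.5, 92.2]
orientation: [2.091, 2.345, 0.002]
ft_force: [-0.2, 0.6, -1.8]
width: 49.4
grasp_force: 30.0
t: 21.35
ee_pos: [474.7, 328.0, 233.4]
orientation: [-2.09, -2.345, 0.002]
ft_force: [1.2, 0.7, -0.6]
width: 70.1
grasp_force: 0.0
t: 21.95
ee_pos: [601.0, 137.2, 313.6]
orientation: [2.094, 2.338, 0.004]
ft_force: [0.0, 0.3, 0.1]
width: 70.2
grasp_force: 0.0
(array([457.88169121, 378.72992513, -43.32987005]), array([-0.2,  0.1,  0.2, -0.1]))
[array([-0.7849,  0.1689,  1.0229]), array([-0.0014, -0.0003, -0.0023])] [array([-1.1208,  0.0284,  0.058 ]), array([-0.0014, -0.0003, -0.0023])]
```

```bash
python3 -m jog '-.22 .04 0 0 0 0 -.6;-.45 .08 .1 0 0 0 -.6;-.65 .12 .3 0 0 0 -.6;-.77 .15 .5 0 0 0 -.6;-.77 .15 .7 0 0 0 -.6;-.77 .15 .8 0 0 0 -.6;-.77 .15 .8 0 0 0 -.6;-.77 .15 .8 0 0 0 -.6' && python3 -c "
from h import *
print(go([647,-10.3,107],.117))"
```

```text
t: 23.0
ee_pos: [644.9, -7.3, 152.2]
orientation: [-2.089, -2.347, 0.0]
ft_force: [-0.7, -0.0, 0.2]
width: 70.1
grasp_force: 0.0
[array([-0.0161,  0.0088,  0.2258]), array([-0.0003, -0.0002, -0.0015])]
```

```bash
python3 -m jog '-.016 .009 .08 0 0 0 -.6;-.016 .009 .16 0 0 0 -.6;-.016 .009 .21 0 0 0 -.6;-.016 .009 .225 0 0 0 -.6;-.016 .009 .225 0 0 0 -.6' && python3 -m jog '0 0 0 0 0 0 1;0 0 0 0 0 0 1;0 0 0 0 0 0 1;0 0 0 0 0 0 1;0 0 0 0 0 0 1;0 0 0 0 0 0 1' && python3 -m jog '0 0 -.01 0 0 0 1;0 -.02 -.01 0 0 0 1;0 -.05 -.01 0 0 0 1;0 -.1 -.01 0 0 0 1;0 -.17 -.01 0 0 0 1;0 -.25 -.01 0 0 0 1;0 -.33 -.01 0 0 0 1;0 -.4 -.01 0 0 0 1' && python3 -m jog '0 -.03 -.05 0 0 0 1;0 -.04 -.15 0 0 0 1;0 -.05 -.3 0 0 0 1;0 -.05 -.5 0 0 0 1;0 -.05 -.62 0 0 0 1;0 -.05 -.65 0 0 0 1;0 -.05 -.65 0 0 0 1'; python3 -c "
from h import *
print(go([388,333,242],0.117))
print(masks('top','tray',(431,331,10),40))
for c in('top','scene'):
  o=masks(c,'empty_1',(476,328,52),30)
  if o: print(c,fitobj([o],SH,np.array([476,328,4.]),4))"
```

```text
t: 23.5
ee_pos: [646.6, -11.4, 105.9]
orientation: [-2.09, -2.344, 0.001]
ft_force: [0.3, -0.2, -0.4]
width: 70.3
grasp_force: 0.0
t: 24.1
ee_pos: [646.8, -11.6, 107.2]
orientation: [-2.09, -2.345, 0.001]
ft_force: [-3.8, -0.4, 6.2]
width: 49.8
grasp_force: 30.0
t: 24.9
ee_pos: [566.8, -20.6, 108.6]
orientation: [2.091, 2.345, 0.0]
ft_force: [-0.3, 0.2, -1.0]
width: 49.7
grasp_force: 30.0
t: 25.6
ee_pos: [558.3, -21.8, 239.7]
orientation: [2.089, 2.344, 0.003]
ft_force: [-1.2, -0.6, -1.3]
width: 49.9
grasp_force: 30.0
[array([ 1.8596, -0.643 , -0.0138]), array([ 0.005 ,  0.0009, -0.0045])]
('top', (array([[ 0.02365354, -0.99893679,  0.03957018],
       [-0.99969824, -0.02337205,  0.00756129],
       [-0.00662841, -0.03973709, -0.99918818]]), array([ 488.62456068,    6.36601929, 1294.91547685]), {'fx': 471.33308881343044, 'fy': 471.33308881343044, 'cx': 320.62338818848457, 'cy': 192.80731946850304, 'dist_coeffs': array([0.01297893, 0.        , 0.        , 0.        , 0.        ]), 'origin': array([ 488.62456068,    6.36601929, 1294.91547685]), 'orientation': array([-2.22361383,  2.17191017, -0.03579772])}), array([180., 194., 229., 265.]), 0.71)
top (array([477.28669462, 327.12471585,   4.        ]), array([-0.7, -0.6,  0.8,  0.6]))
scene (array([463.58233304, 363.02363991,   4.        ]), array([-1.1, -8.1,  1. ,  3.2]))
```

```bash
python3 -m jog '.05 -.02 0 0 0 0 1;.15 -.05 0 0 0 0 1;.3 -.1 0 0 0 0 1;.5 -.17 0 0 0 0 1;.7 -.24 0 0 0 0 1;.9 -.31 0 0 0 0 1;1 -.345 0 0 0 0 1' >/dev/null && python3 -m jog '.2 -.07 0 0 0 0 1;.4 -.14 0 0 0 0 1;.6 -.21 0 0 0 0 1;.74 -.26 0 0 0 0 1;.83 -.285 0 0 0 0 1;.86 -.295 0 0 0 0 1;.86 -.295 0 0 0 0 1;.86 -.295 0 0 0 0 1' && python3 -m jog '0 0 .1 0 0 0 1;0 0 .28 0 0 0 1;0 0 .45 0 0 0 1;0 0 .58 0 0 0 1;0 0 .67 0 0 0 1;0 0 .71 0 0 0 1;0 0 .73 0 0 0 1;0 0 .74 0 0 0 1' && python3 -m jog '0 0 0 0 0 0 1;0 0 0 0 0 0 .2;0 0 0 0 0 0 -.6;0 0 0 0 0 0 -.6;0 0 0 0 0 0 -.6;0 0 -.05 0 0 0 -.6;0 0 -.2 0 0 0 -.6;0 0 -.45 0 0 0 -.6' && python3 -m jog '-.1 0 -.2 0 0 0 -.6;-.3 .05 -.4 0 0 0 -.6;-.55 .1 -.6 0 0 0 -.6;-.8 .1 -.6 0 0 0 -.6;-1 .1 -.6 0 0 0 -.6;-1 .1 -.6 0 0 0 -.6'; python3 - <<'E'
from h import *
im=get_image('wrist'); cv2.imwrite("pics/w4.png",im[:,:,::-1]); o=get_obs(); print(o["ee_pos"])
for n,g,z in(("shaker_blue",(444.5,192,0),0),("shaker_yellow",(432,99,0),0),("empty_1",(477,327,4),4),("empty_2",(388,333,4),4)):
    for c in("wrist","scene"):
        a=masks(c,n,np.array(g)+[0,0,48],40)
        if a: x,r=fitobj([a],SH,np.array(g,float),z); print(n,c,np.round(x,1),r)
print(go([444.5,192,200],.117))
E
```

```text
t: 27.4
ee_pos: [387.9, 332.5, 238.5]
orientation: [2.091, 2.345, -0.001]
ft_force: [-0.2, -0.3, -0.7]
width: 49.6
grasp_force: 30.0
t: 28.2
ee_pos: [388.5, 333.0, 91.1]
orientation: [2.091, 2.344, 0.001]
ft_force: [-3.9, -4.3, 19.4]
width: 49.7
grasp_force: 30.0
t: 29.0
ee_pos: [386.4, 331.9, 179.9]
orientation: [-2.09, -2.344, 0.009]
ft_force: [0.6, 1.4, 1.1]
width: 70.4
grasp_force: 0.0
t: 29.6
ee_pos: [430.9, 133.1, 302.2]
orientation: [2.094, 2.34, 0.002]
ft_force: [0.3, 0.6, 0.4]
width: 69.9
grasp_force: 0.0
[430.92155355 133.99357093 301.83798238]
shaker_blue wrist [442.6 194.9   0. ] [-0.7  0.6  0.6 -0.6]
shaker_blue scene [444.7 196.2   0. ] [-0.2 -1.   0.2  0.9]
shaker_yellow wrist [431.3  99.1   0. ] [-0.8 -0.7  1.   0.7]
shaker_yellow scene [432.4 102.7   0. ] [-0.3 -0.4  0.3  0.3]
empty_1 wrist [478.3 308.7   4. ] [-1.2 -1.4  0.8 16. ]
empty_1 scene [477.2 333.9   4. ] [-0.2 -0.9  0.2  0.8]
empty_2 wrist [393.4 298.1   4. ] [-1.3 -1.4  1.8 30. ]
empty_2 scene [390.7 337.7   4. ] [-0.5 -0.6  0.5  0.6]
[array([0.2662, 0.1003, 0.5032]), array([-0.0001,  0.    , -0.0043])]
```

View pics/w4.png

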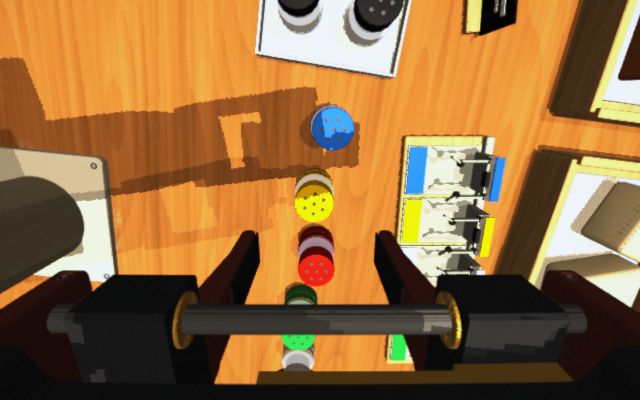

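The wrist view shows both empties in the tray at (300,10) and (378,15), and blue at (333,128), yellow (315,205) and red (317,270) standing. Blue is next, into the blue clip.

```bash
python3 -m jog '.15 .05 .1 0 0 0 -.7;.28 .1 .3 0 0 0 -.7;.28 .1 .5 0 0 0 -.7;.28 .1 .7 0 0 0 -.7;.28 .1 .85 0 0 0 -.7;.28 .1 .93 0 0 0 -.7;.28 .1 .93 0 0 0 -.7' && python3 -m jog '0 0 .07 0 0 0 -.7;0 0 .13 0 0 0 -.7;0 0 .145 0 0 0 -.7;0 0 .145 0 0 0 -.7;0 0 .145 0 0 0 1;0 0 .145 0 0 0 1;0 0 .145 0 0 0 1;0 0 .145 0 0 0 1' && python3 -m jog '0 0 0 0 0 0 1;0 0 0 0 0 0 1;0 0 -.05 0 0 0 1;0 0 -.15 0 0 0 1;0 0 -.3 0 0 0 1;0 0 -.45 0 0 0 1;0 0 -.52 0 0 0 1;0 0 -.52 0 0 0 1';python3 - <<'E'
from h import *
ux,uy=np.array([.9932,.1165]),np.array([-.1165,.9932])
h=np.array([646.5,-10.8])
for i,n in enumerate(["blue","yellow","white","red","green"]):
    p=h+uy*80*(2-i); print(n,np.round(p,1),"pre",np.round(p-75*ux,1))
p=h+uy*160; print(go([*(p-75*ux),200],.1165))
find("scene",["shaker_blue"]) if get_image("scene") is not None else 0
E
```

```text
t: 31.15
ee_pos: [442.7, 194.0, 112.5]
orientation: [-2.089, -2.343, 0.007]
ft_force: [0.5, -0.2, -0.0]
width: 74.3
grasp_force: 0.0
t: 31.95
ee_pos: [444.3, 194.8, 86.0]
orientation: [2.09, 2.345, 0.001]
ft_force: [-0.3, 0.1, 3.5]
width: 49.6
grasp_force: 30.0
t: 32.75
ee_pos: [445.3, 195.1, 192.0]
orientation: [2.089, 2.344, 0.006]
ft_force: [0.4, 0.5, -2.4]
width: 49.4
grasp_force: 30.0
blue [627.9 148.1] pre [553.4 139.4]
yellow [637.2  68.7] pre [562.7  59.9]
white [646.5 -10.8] pre [572.  -19.5]
red [655.8 -90.3] pre [581.3 -99. ]
green [ 665.1 -169.7] pre [ 590.6 -178.4]
[array([-0.3387,  0.5051, -0.0385]), array([ 0.008 , -0.0022, -0.0036])]
scene shaker_blue 0.59 [450. 193. 113.]
```

```bash
python3 -m jog '-.04 .06 0 0 0 0 1;-.1 .16 0 0 0 0 1;-.17 .27 0 0 0 0 1;-.24 .38 .05 0 0 0 1;-.3 .47 .12 0 0 0 1;-.33 .5 .2 0 0 0 1;-.33 .505 .21 0 0 0 1;-.33 .505 .21 0 0 0 1' && python3 -c "
from h import *
get_image('top')
o=get_obs();print(o['ee_pos'],go([553.4,141,108],.1165),go([627.9,149.6,108],.1165))
for c in('top','scene'):
  a=masks(c,'shaker_blue',np.array(o['ee_pos'])-[0,0,38],40)
  if a: print(c,fitobj([a],SH,np.array(o['ee_pos'])*1.0,o['ee_pos'][2]-86))
"
```

```text
t: 33.65
ee_pos: [550.8, 140.3, 146.2]
orientation: [-2.09, -2.343, 0.005]
ft_force: [0.5, 0.2, -2.0]
width: 49.3
grasp_force: 30.0
[551.06132598 140.71137803 147.05797469] [array([1.000e-04, 1.220e-02, 1.953e-01]), array([-0.0038,  0.0002, -0.0033])] [array([2.000e-04, 3.871e-01, 1.945e-01]), array([-0.0038,  0.0002, -0.0033])]
scene (array([552.6044878 , 142.79799211, 147.05797469]), array([-0.2, -0.2,  0.2,  0.2]))
```

```bash
python3 -m jog '.005 .012 .08 0 0 0 1;.005 .012 .15 0 0 0 1;.005 .012 .185 0 0 0 1;.005 .012 .19 0 0 0 1;.005 .012 .19 0 0 0 1' && python3 -m jog '0 .05 0 0 0 0 1;0 .1 0 0 0 0 1;0 .15 0 0 0 0 1;0 .19 0 0 0 0 1;0 .21 0 0 0 0 1;0 .23 0 0 0 0 1;0 .24 0 0 0 0 1' && python3 -m jog '0 .02 0 0 0 0 1;0 .04 0 0 0 0 1;0 .06 0 0 0 0 1;0 .08 0 0 0 0 1;0 .1 0 0 0 0 1;0 .11 0 0 0 0 1;0 .12 0 0 0 0 1;0 .13 0 0 0 0 1'
```

```text
t: 34.4
ee_pos: [554.0, 141.8, 109.1]
orientation: [-2.09, -2.345, 0.001]
ft_force: [0.3, -0.1, -0.6]
width: 49.3
grasp_force: 30.0
t: 35.1
ee_pos: [602.1, 147.4, 109.5]
orientation: [-2.09, -2.345, 0.001]
ft_force: [-1.7, -0.5, -1.7]
width: 49.4
grasp_force: 30.0
t: 35.9
ee_pos: [626.8, 150.2, 109.4]
orientation: [-2.09, -2.344, 0.003]
ft_force: [-3.1, -0.2, -6.3]
width: 49.7
grasp_force: 30.0
```

```bash
python3 -m jog '0 .01 0 0 0 0 1;0 .02 0 0 0 0 1;0 .025 0 0 0 0 1;0 .025 0 0 0 0 1'; python3 - <<'E'
from h import *
get_image('scene')
a=masks('scene','shaker_blue',(628,148,68),40); print(fitobj([a],SH,np.array([628,148,22.]),22))
E
```

```text
t: 36.3
ee_pos: [628.8, 150.4, 108.9]
orientation: [-2.087, -2.341, 0.011]
ft_force: [-14.4, -1.1, 4.2]
width: 49.3
grasp_force: 30.0
(array([627.42115616, 154.31882658,  22.        ]), array([-1.1, -1.6,  1. ,  1.4]))
```

```bash
python3 -m jog '0 -.01 0 0 0 0 .2;0 -.01 0 0 0 0 -.6;0 -.01 0 0 0 0 -.6;0 -.01 0 0 0 0 -.6;0 -.01 -.1 0 0 0 -.6;0 -.01 -.3 0 0 0 -.6;0 -.01 -.5 0 0 0 -.6;0 -.01 -.7 0 0 0 -.6' && python3 -m jog '-.1 -.2 -.1 0 0 0 -.7;-.22 -.4 -.2 0 0 0 -.7;-.35 -.6 -.2 0 0 0 -.7;-.5 -.8 -.2 0 0 0 -.7;-.6 -1 -.2 0 0 0 -.7;-.7 -1 -.2 0 0 0 -.7;-.7 -1 -.2 0 0 0 -.7;-.7 -1 -.2 0 0 0 -.7'; python3 - <<'E'
from h import *
get_image('wrist');get_image('wrist');get_image('wrist');print(get_obs()["ee_pos"])
for n,g in(("shaker_blue",(628,148,20)),("shaker_yellow",(432,99,0)),("shaker_red",(448,4,0))):
    for c in("wrist","scene","top"):
        a=masks(c,n,np.array(g)+[0,0,48],40)
        if a: x,r=fitobj([a],SH,np.array(g,float),g[2]); print(n,c,np.round(x,1),r)
print(go([432,99,112],.117))
E
```

```text
t: 37.25
ee_pos: [631.6, 150.8, 251.8]
orientation: [2.09, 2.344, 0.003]
ft_force: [0.9, 0.8, -1.0]
width: 70.2
grasp_force: 0.0
t: 38.05
ee_pos: [449.2, -11.4, 290.5]
orientation: [2.091, 2.342, 0.003]
ft_force: [-0.4, 0.6, -0.0]
width: 74.7
grasp_force: 0.0
[448.86253104 -10.59733651 289.82804069]
shaker_blue scene [627.7 154.3  20. ] [-1.1 -1.   1.   0.9]
shaker_blue top [629.3 148.8  20. ] [-1.5 -0.7  1.8  0.8]
shaker_yellow wrist [431.9  97.6   0. ] [-1.6 -0.9  1.6  1.8]
shaker_yellow scene [430.3 103.6   0. ] [ 0.2 -0.8 -0.2  0.8]
shaker_red wrist [444.8   4.2   0. ] [-0.8 -1.   0.8  0.8]
shaker_red scene [446.6   8.    0. ] [-0.7 -0.8  0.8  0.7]
[array([ 0.5569, -0.017 ,  0.8885]), array([ 0.0001, -0.    , -0.0047])]
```

```bash
python3 -m jog '.2 0 .1 0 0 0 -.7;.4 -.01 .25 0 0 0 -.7;.53 -.017 .4 0 0 0 -.7;.553 -.017 .55 0 0 0 -.7;.553 -.017 .7 0 0 0 -.7;.553 -.017 .82 0 0 0 -.7;.553 -.017 .88 0 0 0 -.7;.553 -.017 .88 0 0 0 -.7' && python3 -c "
from h import *
get_image('top');print(get_obs()['ee_pos'],go([432,98.3,86],.117))"
```

```text
t: 39.9
ee_pos: [431.3, 98.1, 112.5]
orientation: [-2.089, -2.344, 0.004]
ft_force: [0.2, 0.1, 0.3]
width: 74.4
grasp_force: 0.0
[432.00729765  98.17415254 113.51859172] [array([0.0006, 0.0002, 0.1376]), array([-0.0022,  0.0002, -0.0049])]
```

```bash
python3 -m jog '0 0 .07 0 0 0 -.7;0 0 .12 0 0 0 -.7;0 0 .135 0 0 0 -.7;0 0 .135 0 0 0 -.7;0 0 .135 0 0 0 1;0 0 .135 0 0 0 1;0 0 .135 0 0 0 1;0 0 .135 0 0 0 1' && python3 -m jog '0 0 0 0 0 0 1;0 0 0 0 0 0 1;0 0 -.05 0 0 0 1;0 0 -.15 0 0 0 1;0 0 -.3 0 0 0 1;0 0 -.45 0 0 0 1;0 0 -.52 0 0 0 1;0 0 -.52 0 0 0 1' && python3 -m jog '-.03 .06 0 0 0 0 1;-.08 .18 0 0 0 0 1;-.14 .33 0 0 0 0 1;-.2 .47 .05 0 0 0 1;-.25 .58 .12 0 0 0 1;-.265 .62 .2 0 0 0 1;-.266 .627 .22 0 0 0 1;-.266 .627 .22 0 0 0 1'; python3 -c "
from h import *
get_image('top')
o=get_obs();print(o['ee_pos'],go([562.7,59.9,108],.1165),go([637.2,68.7,108],.1165))
for c in('top','scene'):
  a=masks(c,'shaker_yellow',np.array(o['ee_pos'])-[0,0,38],40)
  if a: print(c,fitobj([a],SH,np.array(o['ee_pos'])*1.0,o['ee_pos'][2]-86))
"
```

```text
t: 40.75
ee_pos: [432.3, 98.3, 87.0]
orientation: [2.09, 2.345, 0.001]
ft_force: [-0.4, -0.8, 3.0]
width: 49.4
grasp_force: 30.0
t: 41.55
ee_pos: [433.3, 98.5, 192.9]
orientation: [2.089, 2.343, 0.005]
ft_force: [0.2, -0.2, -1.8]
width: 49.6
grasp_force: 30.0
t: 42.35
ee_pos: [561.7, 59.3, 144.7]
orientation: [-2.089, -2.342, 0.005]
ft_force: [-0.7, -1.1, -1.2]
width: 49.6
grasp_force: 30.0
[561.87518235  59.59161186 145.59835361] [array([0.001 , 0.0048, 0.188 ]), array([-0.0052, -0.0002, -0.0038])] [array([0.0022, 0.3799, 0.187 ]), array([-0.0052, -0.0002, -0.0038])]
scene (array([562.68618057,  63.0219754 , 145.59835361]), array([ 0.1, -0.1, -0.1,  0.1]))
```

```bash
python3 -m jog '.004 .005 .08 0 0 0 1;.004 .005 .15 0 0 0 1;.004 .005 .178 0 0 0 1;.004 .005 .183 0 0 0 1;.004 .005 .183 0 0 0 1' && python3 -m jog '0 .05 0 0 0 0 1;0 .1 0 0 0 0 1;0 .15 0 0 0 0 1;0 .19 0 0 0 0 1;0 .21 0 0 0 0 1;0 .23 0 0 0 0 1;0 .24 0 0 0 0 1' && python3 -m jog '0 .02 0 0 0 0 1;0 .04 0 0 0 0 1;0 .06 0 0 0 0 1;0 .08 0 0 0 0 1;0 .1 0 0 0 0 1;0 .11 0 0 0 0 1;0 .12 0 0 0 0 1;0 .13 0 0 0 0 1' && python3 -m jog '0 .01 0 0 0 0 1;0 .02 0 0 0 0 1;0 .025 0 0 0 0 1;0 .025 0 0 0 0 1'
```

```text
t: 43.1
ee_pos: [563.6, 60.7, 110.1]
orientation: [-2.09, -2.345, 0.0]
ft_force: [0.1, 0.4, -1.9]
width: 49.5
grasp_force: 30.0
t: 43.8
ee_pos: [610.8, 65.9, 109.7]
orientation: [-2.09, -2.344, 0.003]
ft_force: [-2.8, -2.1, -1.0]
width: 49.2
grasp_force: 30.0
t: 44.6
ee_pos: [636.7, 69.0, 109.7]
orientation: [-2.09, -2.345, 0.002]
ft_force: [-2.0, -1.3, -5.7]
width: 49.7
grasp_force: 30.0
t: 45.0
ee_pos: [638.1, 69.0, 109.6]
orientation: [-2.087, -2.341, 0.011]
ft_force: [-15.1, -4.1, 6.8]
width: 49.3
grasp_force: 30.0
```

```bash
python3 -m jog '0 -.01 0 0 0 0 .2;0 -.01 0 0 0 0 -.6;0 -.01 0 0 0 0 -.6;0 -.01 0 0 0 0 -.6;0 -.01 -.1 0 0 0 -.6;0 -.01 -.3 0 0 0 -.6;0 -.01 -.5 0 0 0 -.6;0 -.01 -.7 0 0 0 -.6' && python3 -m jog '-.1 -.2 -.1 0 0 0 -.7;-.22 -.4 -.2 0 0 0 -.7;-.35 -.6 -.2 0 0 0 -.7;-.5 -.8 -.2 0 0 0 -.7;-.6 -1 -.2 0 0 0 -.7;-.7 -1 -.2 0 0 0 -.7;-.7 -1 -.2 0 0 0 -.7;-.7 -1 -.2 0 0 0 -.7'; python3 - <<'E'
from h import *
im=get_image('top');cv2.imwrite('pics/t5.png',im[:,:,::-1]);get_image('wrist');print(get_obs()["ee_pos"])
for n,g in(("shaker_yellow",(638,69,20)),("shaker_red",(446.5,4,0)),("shaker_green",(432,-108,0))):
    for c in("wrist","scene","top"):
        a=masks(c,n,np.array(g)+[0,0,48],40)
        if a: x,r=fitobj([a],SH,np.array(g,float),g[2]); print(n,c,np.round(x,1),r)
print(go([446.5,4,112],.117))
E
```

```text
t: 45.8
ee_pos: [640.7, 69.6, 252.0]
orientation: [2.09, 2.344, 0.002]
ft_force: [0.1, -0.2, -0.3]
width: 70.0
grasp_force: 0.0
t: 46.6
ee_pos: [458.3, -92.6, 290.7]
orientation: [2.091, 2.343, 0.002]
ft_force: [-0.4, -0.2, -0.4]
width: 75.0
grasp_force: 0.0
[458.22376125 -91.93501878 290.27763275]
shaker_yellow wrist [637.9  68.1  20. ] [-0.3 -1.   0.2  2. ]
shaker_yellow scene [635.9  73.7  20. ] [-0.2 -1.9  0.2  1.8]
shaker_yellow top [639.   69.6  20. ] [-1.  -0.8  1.1  0.9]
shaker_red wrist [445.1   2.8   0. ] [-1.3 -0.7  1.3  0.9]
shaker_red scene [446.5   8.2   0. ] [-0.7 -1.9  0.8  1.7]
shaker_red top [446.3   3.4   0. ] [-0.1 -0.2  0.1  0.2]
shaker_green wrist [ 431.  -109.2    0. ] [-0.5 -1.   0.6  0.8]
shaker_green scene [ 430.9 -106.4    0. ] [-1.4 -1.2  1.6  1.1]
[array([4.859e-01, 6.000e-04, 8.906e-01]), array([ 0.0002,  0.0001, -0.0048])]
```

View pics/t5.png

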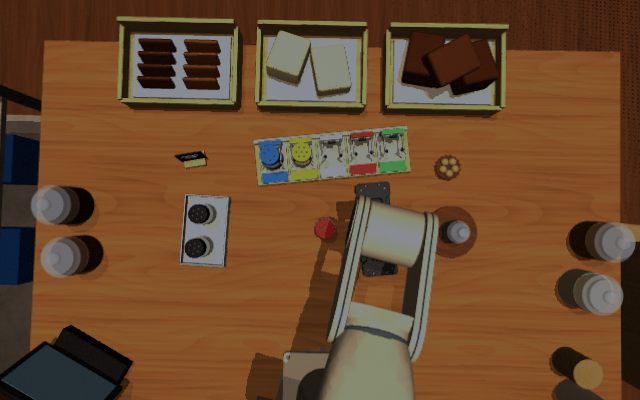

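The top view shows blue and yellow in their clips (270,154 and 302,152), the empties in the tray and the jar on the board. Red is still standing at (325,228), and it goes next.

```bash
python3 -m jog '.2 0 .1 0 0 0 -.7;.38 0 .25 0 0 0 -.7;.47 0 .4 0 0 0 -.7;.482 -.002 .55 0 0 0 -.7;.482 -.002 .7 0 0 0 -.7;.482 -.002 .82 0 0 0 -.7;.482 -.002 .88 0 0 0 -.7;.482 -.002 .88 0 0 0 -.7' && python3 -m jog '0 0 .07 0 0 0 -.7;0 0 .12 0 0 0 -.7;0 0 .135 0 0 0 -.7;0 0 .135 0 0 0 -.7;0 0 .135 0 0 0 1;0 0 .135 0 0 0 1;0 0 .135 0 0 0 1;0 0 .135 0 0 0 1' && python3 -m jog '0 0 0 0 0 0 1;0 0 0 0 0 0 1;0 0 -.05 0 0 0 1;0 0 -.15 0 0 0 1;0 0 -.3 0 0 0 1;0 0 -.45 0 0 0 1;0 0 -.52 0 0 0 1;0 0 -.52 0 0 0 1' && python3 -m jog '-.06 .06 0 0 0 0 1;-.17 .18 0 0 0 0 1;-.31 .33 0 0 0 0 1;-.45 .47 .05 0 0 0 1;-.55 .58 .12 0 0 0 1;-.58 .605 .2 0 0 0 1;-.586 .612 .22 0 0 0 1;-.586 .612 .22 0 0 0 1'; python3 -c "
from h import *
get_image('top')
o=get_obs();print(o['ee_pos'],go([581.3,-99,108],.1165),go([655.8,-90.3,108],.1165))
for c in('top','scene'):
  a=masks(c,'shaker_red',np.array(o['ee_pos'])-[0,0,38],40)
  if a: print(c,fitobj([a],SH,np.array(o['ee_pos'])*1.0,o['ee_pos'][2]-86))
"
```

```text
t: 48.4
ee_pos: [445.2, 3.2, 112.9]
orientation: [-2.089, -2.343, 0.003]
ft_force: [1.2, 0.4, 0.2]
width: 74.6
grasp_force: 0.0
t: 49.2
ee_pos: [446.1, 3.2, 87.3]
orientation: [2.09, 2.345, 0.0]
ft_force: [-1.4, -0.8, 2.5]
width: 49.7
grasp_force: 30.0
t: 50.0
ee_pos: [447.3, 3.2, 193.3]
orientation: [2.088, 2.343, 0.005]
ft_force: [0.7, -0.3, -3.2]
width: 49.6
grasp_force: 30.0
t: 50.8
ee_pos: [579.9, -99.5, 144.9]
orientation: [-2.089, -2.342, 0.003]
ft_force: [-0.4, -0.0, -1.9]
width: 49.4
grasp_force: 30.0
[580.17344525 -99.1653606  145.97352067] [array([0.    , 0.0062, 0.1899]), array([-0.0048, -0.0015, -0.0037])] [array([0.0007, 0.3812, 0.1889]), array([-0.0048, -0.0015, -0.0037])]
scene (array([581.1209568 , -96.31862448, 145.97352067]), array([-0.3, -2.5,  0.3,  2.2]))
```

```bash
python3 -m jog '.001 .005 .08 0 0 0 1;.001 .005 .15 0 0 0 1;.001 .005 .178 0 0 0 1;.001 .005 .183 0 0 0 1;.001 .005 .183 0 0 0 1' && python3 -m jog '0 .05 0 0 0 0 1;0 .1 0 0 0 0 1;0 .15 0 0 0 0 1;0 .19 0 0 0 0 1;0 .21 0 0 0 0 1;0 .23 0 0 0 0 1;0 .24 0 0 0 0 1' && python3 -m jog '0 .02 0 0 0 0 1;0 .04 0 0 0 0 1;0 .06 0 0 0 0 1;0 .08 0 0 0 0 1;0 .1 0 0 0 0 1;0 .11 0 0 0 0 1;0 .12 0 0 0 0 1;0 .13 0 0 0 0 1' && python3 -m jog '0 .01 0 0 0 0 1;0 .02 0 0 0 0 1;0 .025 0 0 0 0 1;0 .025 0 0 0 0 1'
```

```text
t: 51.55
ee_pos: [581.8, -98.8, 109.9]
orientation: [-2.09, -2.344, 0.001]
ft_force: [-0.2, -1.4, -2.0]
width: 49.6
grasp_force: 30.0
t: 52.25
ee_pos: [629.8, -93.4, 110.3]
orientation: [-2.09, -2.345, 0.001]
ft_force: [-3.2, -1.3, -2.6]
width: 49.9
grasp_force: 30.0
t: 53.05
ee_pos: [655.2, -90.4, 110.2]
orientation: [-2.09, -2.344, 0.001]
ft_force: [-2.3, -0.9, -5.0]
width: 49.2
grasp_force: 30.0
t: 53.45
ee_pos: [656.8, -90.2, 110.1]
orientation: [-2.086, -2.341, 0.009]
ft_force: [-14.5, -3.1, 4.8]
width: 49.6
grasp_force: 30.0
```

```bash
python3 -m jog '0 -.01 0 0 0 0 .2;0 -.01 0 0 0 0 -.6;0 -.01 0 0 0 0 -.6;0 -.01 0 0 0 0 -.6;0 -.01 -.1 0 0 0 -.6;0 -.01 -.3 0 0 0 -.6;0 -.01 -.5 0 0 0 -.6;0 -.01 -.7 0 0 0 -.6' && python3 -m jog '-.1 -.2 -.1 0 0 0 -.7;-.22 -.4 -.2 0 0 0 -.7;-.35 -.6 -.2 0 0 0 -.7;-.45 -.8 -.2 0 0 0 -.7;-.5 -1 -.2 0 0 0 -.7;-.5 -1 -.2 0 0 0 -.7;-.5 -1 -.2 0 0 0 -.7;-.5 -1 -.2 0 0 0 -.7'; python3 - <<'E'
from h import *
im=get_image('top');get_image('wrist');print(get_obs()["ee_pos"])
for n,g in(("shaker_red",(656,-90,20)),("shaker_green",(431,-108.5,0)),("shaker_white",(438,-209,0))):
    for c in("wrist","scene","top"):
        a=masks(c,n,np.array(g)+[0,0,48],50)
        if a: x,r=fitobj([a],SH,np.array(g,float),g[2]); print(n,c,np.round(x,1),r)
print(go([431,-108.5,112],.117))
E
```

```text
t: 54.25
ee_pos: [659.1, -89.9, 252.5]
orientation: [2.09, 2.344, 0.002]
ft_force: [0.2, -0.5, -1.0]
width: 70.3
grasp_force: 0.0
t: 55.05
ee_pos: [472.6, -212.3, 291.1]
orientation: [2.089, 2.344, 0.001]
ft_force: [-0.7, -0.1, -0.1]
width: 74.5
grasp_force: 0.0
[ 472.5214147  -211.94609173  290.60630748]
shaker_red wrist [654.8 -91.3  20. ] [-2.3 -1.4  1.3  3.3]
shaker_red scene [656.4 -84.2  20. ] [-0.1 -1.5  0.1  1.4]
shaker_red top [658.5 -91.2  20. ] [-0.2 -0.1  0.2  0.1]
shaker_green wrist [ 430.9 -110.2    0. ] [-0.3  0.2  0.5 -0.2]
shaker_green scene [ 431.9 -105.9    0. ] [-0.9 -1.2  1.   1.1]
shaker_green top [ 432.  -109.2    0. ] [-0.8 -1.   0.7  0.9]
shaker_white wrist [ 436.4 -210.8    0. ] [-0.4 -1.   0.5  0.8]
shaker_white scene [ 436.2 -207.5    0. ] [-1.  -0.9  1.1  0.8]
shaker_white top [ 439.5 -209.9    0. ] [-1.9  0.1  1.6 -0.1]
[array([ 0.5389, -0.1407,  0.8925]), array([ 0.0001,  0.0001, -0.0046])]
```

```bash
python3 -m jog '.2 -.05 .05 0 0 0 -.7;.4 -.1 .15 0 0 0 -.7;.51 -.135 .3 0 0 0 -.7;.534 -.14 .5 0 0 0 -.7;.534 -.14 .7 0 0 0 -.7;.534 -.14 .82 0 0 0 -.7;.534 -.14 .88 0 0 0 -.7;.534 -.14 .88 0 0 0 -.7' && python3 -m jog '0 0 .07 0 0 0 -.7;0 0 .12 0 0 0 -.7;0 0 .135 0 0 0 -.7;0 0 .135 0 0 0 -.7;0 0 .135 0 0 0 1;0 0 .135 0 0 0 1;0 0 .135 0 0 0 1;0 0 .135 0 0 0 1' && python3 -m jog '0 0 0 0 0 0 1;0 0 0 0 0 0 1;0 0 -.05 0 0 0 1;0 0 -.15 0 0 0 1;0 0 -.3 0 0 0 1;0 0 -.45 0 0 0 1;0 0 -.52 0 0 0 1;0 0 -.52 0 0 0 1' && python3 -m jog '-.04 .07 0 0 0 0 1;-.13 .22 0 0 0 0 1;-.24 .41 0 0 0 0 1;-.34 .58 .05 0 0 0 1;-.41 .71 .12 0 0 0 1;-.43 .745 .2 0 0 0 1;-.435 .751 .22 0 0 0 1;-.435 .751 .22 0 0 0 1'; python3 -c "
from h import *
get_image('top')
o=get_obs();print(o['ee_pos'],go([590.6,-178.4,108],.1165),go([665.1,-169.7,108],.1165))
for c in('top','scene'):
  a=masks(c,'shaker_green',np.array(o['ee_pos'])-[0,0,38],40)
  if a: print(c,fitobj([a],SH,np.array(o['ee_pos'])*1.0,o['ee_pos'][2]-86))
"
```

```text
t: 56.85
ee_pos: [430.6, -109.2, 113.4]
orientation: [-2.089, -2.343, 0.002]
ft_force: [-0.4, -0.3, -0.2]
width: 74.7
grasp_force: 0.0
t: 57.65
ee_pos: [431.4, -109.5, 87.8]
orientation: [2.09, 2.345, 0.0]
ft_force: [-1.0, -0.2, 3.0]
width: 49.4
grasp_force: 30.0
t: 58.45
ee_pos: [432.4, -109.7, 193.7]
orientation: [2.088, 2.342, 0.003]
ft_force: [0.1, 0.0, -2.8]
width: 49.4
grasp_force: 30.0
t: 59.25
ee_pos: [588.8, -178.2, 145.5]
orientation: [-2.088, -2.342, 0.003]
ft_force: [0.1, 0.9, -1.5]
width: 49.5
grasp_force: 30.0
[ 589.13899533 -178.20004033  146.58991813] [array([-0.002 ,  0.0076,  0.1929]), array([-0.0045, -0.002 , -0.0035])] [array([-0.0014,  0.3826,  0.192 ]), array([-0.0045, -0.002 , -0.0035])]
scene (array([ 593.31755614, -179.21384377,  146.58991813]), array([ 0.4, -3.1, -0.4,  3.1]))
```

```bash
python3 -m jog '0 .006 .08 0 0 0 1;0 .006 .15 0 0 0 1;0 .006 .178 0 0 0 1;0 .006 .183 0 0 0 1;0 .006 .183 0 0 0 1' && python3 -m jog '0 .05 0 0 0 0 1;0 .1 0 0 0 0 1;0 .15 0 0 0 0 1;0 .19 0 0 0 0 1;0 .21 0 0 0 0 1;0 .23 0 0 0 0 1;0 .24 0 0 0 0 1' && python3 -m jog '0 .02 0 0 0 0 1;0 .04 0 0 0 0 1;0 .06 0 0 0 0 1;0 .08 0 0 0 0 1;0 .1 0 0 0 0 1;0 .11 0 0 0 0 1;0 .12 0 0 0 0 1;0 .13 0 0 0 0 1' && python3 -m jog '0 .01 0 0 0 0 1;0 .02 0 0 0 0 1;0 .025 0 0 0 0 1;0 .025 0 0 0 0 1'
```

```text
t: 60.0
ee_pos: [591.4, -178.4, 110.3]
orientation: [-2.09, -2.344, 0.001]
ft_force: [-0.5, -0.2, -1.2]
width: 49.6
grasp_force: 30.0
t: 60.7
ee_pos: [639.2, -173.0, 110.7]
orientation: [-2.09, -2.345, 0.001]
ft_force: [-2.2, -0.8, -2.1]
width: 49.3
grasp_force: 30.0
t: 61.5
ee_pos: [664.7, -170.0, 110.5]
orientation: [-2.09, -2.344, 0.001]
ft_force: [-1.6, 0.1, -4.6]
width: 49.4
grasp_force: 30.0
t: 61.9
ee_pos: [665.8, -169.9, 110.5]
orientation: [-2.085, -2.34, 0.01]
ft_force: [-16.7, -3.7, 7.2]
width: 49.6
grasp_force: 30.0
```

```bash
python3 -m jog '0 -.01 0 0 0 0 .2;0 -.01 0 0 0 0 -.6;0 -.01 0 0 0 0 -.6;0 -.01 0 0 0 0 -.6;0 -.01 -.1 0 0 0 -.6;0 -.01 -.3 0 0 0 -.6;0 -.01 -.5 0 0 0 -.6;0 -.01 -.7 0 0 0 -.6' && python3 -m jog '-.1 -.2 -.1 0 0 0 -.7;-.22 -.4 -.2 0 0 0 -.7;-.35 -.6 -.2 0 0 0 -.7;-.45 -.8 -.2 0 0 0 -.7;-.5 -1 -.2 0 0 0 -.7;-.5 -1 -.2 0 0 0 -.7;-.5 -1 -.2 0 0 0 -.7;-.5 -1 -.2 0 0 0 -.7'; python3 - <<'E'
from h import *
im=get_image('top');get_image('wrist');print(get_obs()["ee_pos"])
for n,g in(("shaker_green",(665,-170,20)),("shaker_white",(437.5,-210,0))):
    for c in("wrist","scene","top"):
        a=masks(c,n,np.array(g)+[0,0,48],60)
        if a: x,r=fitobj([a],SH,np.array(g,float),g[2]); print(n,c,np.round(x,1),r)
print(go([437.5,-210,112],.117))
E
```

```text
t: 62.7
ee_pos: [668.7, -169.6, 252.8]
orientation: [2.089, 2.344, 0.001]
ft_force: [0.4, -0.4, -0.4]
width: 70.4
grasp_force: 0.0
t: 63.5
ee_pos: [482.1, -291.9, 291.4]
orientation: [2.089, 2.344, 0.001]
ft_force: [0.1, 0.3, 0.3]
width: 74.3
grasp_force: 0.0
[ 482.08091267 -291.52049672  290.96683395]
shaker_green wrist [ 665.6 -170.1   20. ] [-0.5  0.1  0.3 -0.1]
shaker_green scene [ 665.5 -167.3   20. ] [-0.2 -1.1  0.2  1.1]
shaker_green top [ 666.7 -170.4   20. ] [-0.9 -0.7  0.8  0.7]
shaker_white wrist [ 436.2 -210.1    0. ] [-0.5 -1.   0.7  1.6]
shaker_white scene [ 437.6 -209.7    0. ] [-0.1 -1.9  0.1  1.9]
shaker_white top [ 438.3 -211.5    0. ] [-1.3 -0.4  1.2  0.4]
[array([ 0.4319, -0.1685,  0.8946]), array([ 0.0001,  0.0001, -0.0047])]
```

```bash
python3 -m jog '.2 -.07 .05 0 0 0 -.7;.35 -.14 .15 0 0 0 -.7;.42 -.165 .3 0 0 0 -.7;.43 -.168 .5 0 0 0 -.7;.43 -.168 .7 0 0 0 -.7;.43 -.168 .82 0 0 0 -.7;.43 -.168 .88 0 0 0 -.7;.43 -.168 .88 0 0 0 -.7' && python3 -m jog '0 0 .07 0 0 0 -.7;0 0 .12 0 0 0 -.7;0 0 .137 0 0 0 -.7;0 0 .137 0 0 0 -.7;0 0 .137 0 0 0 1;0 0 .137 0 0 0 1;0 0 .137 0 0 0 1;0 0 .137 0 0 0 1' && python3 -m jog '0 0 0 0 0 0 1;0 0 0 0 0 0 1;0 0 -.05 0 0 0 1;0 0 -.15 0 0 0 1;0 0 -.3 0 0 0 1;0 0 -.45 0 0 0 1;0 0 -.52 0 0 0 1;0 0 -.52 0 0 0 1' && python3 -m jog '.05 .05 0 0 0 0 1;.15 .14 0 0 0 0 1;.3 .27 0 0 0 0 1;.45 .4 0 0 0 0 1;.6 .54 .02 0 0 0 1;.72 .65 .08 0 0 0 1;.8 .72 .15 0 0 0 1;.85 .765 .2 0 0 0 1' && python3 -m jog '.01 .01 .01 0 0 0 1;.02 .015 .02 0 0 0 1;.02 .015 .02 0 0 0 1;.02 .015 .02 0 0 0 1'; python3 -c "
from h import *
get_image('top')
o=get_obs();print(o['ee_pos'],go([572,-19.5,109],.1165),go([646.5,-10.8,109],.1165))
for c in('top','scene'):
  a=masks(c,'shaker_white',np.array(o['ee_pos'])-[0,0,38],40)
  if a: print(c,fitobj([a],SH,np.array(o['ee_pos'])*1.0,o['ee_pos'][2]-86))
"
```

```text
t: 65.0
ee_pos: [437.0, -210.1, 113.8]
orientation: [-2.089, -2.343, 0.001]
ft_force: [-0.4, -0.3, 0.9]
width: 74.6
grasp_force: 0.0
t: 65.8
ee_pos: [437.7, -210.4, 87.7]
orientation: [2.09, 2.345, 0.0]
ft_force: [-1.0, -0.1, 2.2]
width: 49.8
grasp_force: 30.0
t: 66.6
ee_pos: [438.8, -210.9, 193.8]
orientation: [2.088, 2.342, 0.002]
ft_force: [0.1, -0.8, -2.3]
width: 49.4
grasp_force: 30.0
t: 67.4
ee_pos: [570.0, -21.5, 149.0]
orientation: [-2.087, -2.345, 0.003]
ft_force: [-0.5, -0.3, -0.6]
width: 49.5
grasp_force: 29.9
t: 67.8
ee_pos: [572.5, -20.4, 147.9]
orientation: [2.092, 2.344, 0.0]
ft_force: [0.7, 0.4, -1.3]
width: 49.5
grasp_force: 29.9
[572.58312663 -20.41600644 148.01694118] [array([ 0.0049, -0.0025,  0.1951]), array([ 0.0011,  0.0003, -0.0057])] [array([0.006 , 0.3725, 0.1953]), array([ 0.0011,  0.0003, -0.0057])]
scene (array([572.50837805, -19.77775815, 148.01694118]), array([-0.3, -0.1,  0.3,  0.1]))
```

```bash
python3 -m jog '.01 0 .08 0 0 0 1;.01 0 .15 0 0 0 1;.01 0 .182 0 0 0 1;.01 0 .188 0 0 0 1;.01 0 .188 0 0 0 1' && python3 -m jog '0 .05 0 0 0 0 1;0 .1 0 0 0 0 1;0 .15 0 0 0 0 1;0 .19 0 0 0 0 1;0 .21 0 0 0 0 1;0 .23 0 0 0 0 1;0 .24 0 0 0 0 1' && python3 -m jog '0 .02 0 0 0 0 1;0 .04 0 0 0 0 1;0 .06 0 0 0 0 1;0 .08 0 0 0 0 1;0 .1 0 0 0 0 1;0 .11 0 0 0 0 1;0 .12 0 0 0 0 1;0 .13 0 0 0 0 1' && python3 -m jog '0 .01 0 0 0 0 1;0 .015 0 0 0 0 1;0 .02 0 0 0 0 1;0 .02 0 0 0 0 1'
```

```text
t: 68.55
ee_pos: [572.4, -17.7, 109.7]
orientation: [-2.09, -2.345, 0.0]
ft_force: [0.3, -0.2, -0.7]
width: 49.8
grasp_force: 29.9
t: 69.25
ee_pos: [619.4, -12.4, 109.5]
orientation: [-2.089, -2.344, 0.003]
ft_force: [-3.9, -2.3, -1.1]
width: 49.6
grasp_force: 30.0
t: 70.05
ee_pos: [646.8, -9.5, 110.2]
orientation: [2.089, 2.344, 0.001]
ft_force: [0.2, -3.2, -2.2]
width: 49.5
grasp_force: 30.0
t: 70.45
ee_pos: [647.3, -9.3, 110.1]
orientation: [-2.088, -2.342, 0.007]
ft_force: [-11.2, -5.8, 8.9]
width: 49.6
grasp_force: 30.0
```

```bash
python3 -m jog '0 -.008 0 0 0 0 .2;0 -.008 0 0 0 0 -.6;0 -.008 0 0 0 0 -.6;0 -.008 0 0 0 0 -.6;0 -.008 -.1 0 0 0 -.6;0 -.008 -.3 0 0 0 -.6;0 -.008 -.5 0 0 0 -.6;0 -.008 -.7 0 0 0 -.6' && python3 -m jog '0 -.2 -.1 0 0 0 -.7;0 -.4 -.2 0 0 0 -.7;0 -.6 -.2 0 0 0 -.7;0 -.8 -.2 0 0 0 -.7;0 -1 -.2 0 0 0 -.7;0 -1 -.2 0 0 0 -.7;0 -1 -.2 0 0 0 -.7;0 -1 -.2 0 0 0 -.7'; python3 - <<'E'
from h import *
im=get_image('top');cv2.imwrite('pics/t6.png',im[90:290,150:500,::-1].repeat(2,0).repeat(2,1));print(get_obs()["ee_pos"])
cv2.imwrite('pics/s6.png',get_image('scene')[60:340,150:450,::-1].repeat(2,0).repeat(2,1))
uy=np.array([-.1165,.9932])
G={n:(*(np.array([646.5,-10.8])+uy*80*k),20) for n,k in(("shaker_blue",2),("shaker_yellow",1),("shaker_white",0),("shaker_red",-1),("shaker_green",-2))}
G.update(empty_1=(476,328,4),empty_2=(388,333,4),sweets=(445,-336,14))
for n,g in G.items():
    o=[]
    for c in("top","scene"):
        a=masks(c,n,np.array(g)+[0,0,48],30)
        if a: o.append(a); x,r=fitobj([a],JAR if n=="sweets" else SH,np.array(g,float),g[2]); print(n,np.round(g,1),c,np.round(x[:2],1),r)
    if len(o)>1: print("   3D",np.round(fitobj(o,JAR if n=="sweets" else SH,np.array(g,float))[0],1))
E
```

```text
t: 71.25
ee_pos: [648.6, -8.6, 251.5]
orientation: [2.09, 2.345, 0.001]
ft_force: [0.9, 0.5, 0.1]
width: 70.3
grasp_force: 0.0
t: 72.05
ee_pos: [451.3, -31.7, 290.5]
orientation: [2.089, 2.344, 0.002]
ft_force: [-0.5, -0.3, -0.5]
width: 74.8
grasp_force: 0.0
[451.22045007 -31.70723406 290.23358645]
shaker_blue [627.9 148.1  20. ] top [629.4 146.5] [-0.6 -0.7  0.7  0.8]
shaker_blue [627.9 148.1  20. ] scene [624.2 165.5] [-1.5 -3.4  1.4  2.4]
   3D [628.6 146.1  32.8]
shaker_yellow [637.2  68.7  20. ] top [639.   68.2] [-1.4 -0.8  1.6  0.9]
shaker_yellow [637.2  68.7  20. ] scene [635.   81.3] [-1.3 -3.2  1.1  2.4]
   3D [638.4  69.8  26.9]
shaker_white [646.5 -10.8  20. ] top [648.6  -8.9] [-0.7 -0.9  0.7  1. ]
shaker_white [646.5 -10.8  20. ] scene [646.9  -3.3] [-1.5 -2.4  1.3  2. ]
   3D [648.3  -8.   22.3]
shaker_red [655.8 -90.3  20. ] top [656.9 -94.8] [-1.9 -1.4  1.6  1.7]
shaker_green [ 665.1 -169.7   20. ] top [ 666.7 -171.6] [-1.5 -0.7  1.3  0.7]
shaker_green [ 665.1 -169.7   20. ] scene [ 664.9 -166.2] [-0.2 -0.6  0.2  0.6]
   3D [ 666.1 -169.5   25.8]
empty_1 [476 328   4] top [477.3 327.1] [-0.7 -0.6  0.8  0.6]
empty_1 [476 328   4] scene [475.6 330.6] [-0.2 -0.4  0.2  0.4]
   3D [477.2 326.5   7.3]
empty_2 [388 333   4] top [389.  331.9] [-0.9 -1.   1.   0.9]
empty_2 [388 333   4] scene [390.7 337.7] [-0.5 -0.6  0.5  0.6]
   3D [390.9 332.7   6.9]
sweets [ 445 -336   14] top [ 446.9 -336.6] [-0.9 -1.1  0.8  1. ]
sweets [ 445 -336   14] scene [ 444.8 -335. ] [ 0.1 -1.  -0.1  1.1]
   3D [ 446.1 -335.8   15.8]
```

View pics/t6.png

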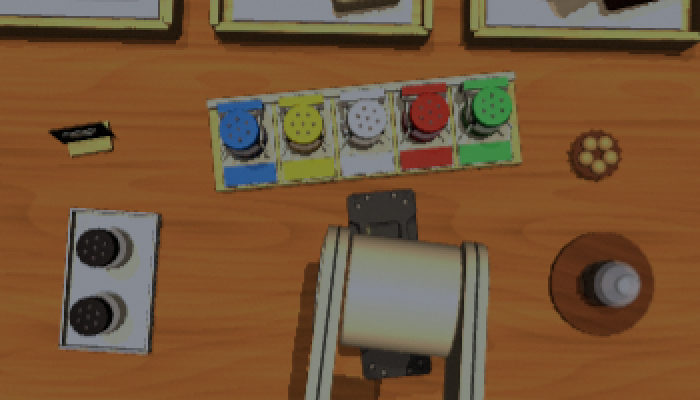

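View pics/s6.png

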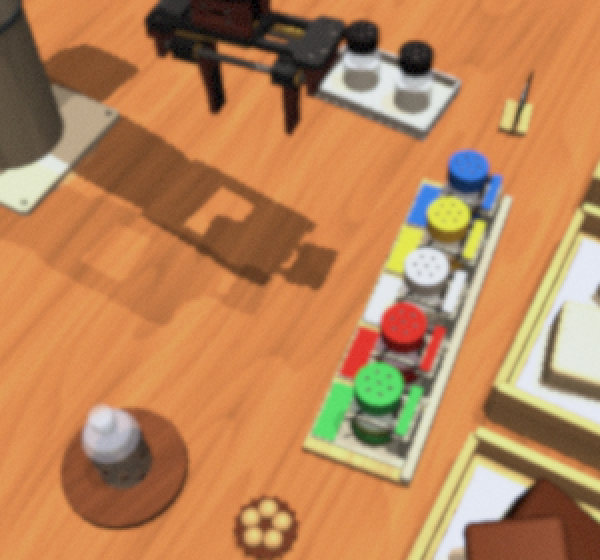

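The crops show all five shakers upright in matching clips, both empties in the tray, the jar inside the board, and the cup and card untouched. Because the white and red lateral fits scatter a little, I take one wrist look at the rail.

```bash
python3 -m jog '-.3 .2 0 0 0 0 -.7;-.6 .4 0 0 0 0 -.7;-.9 .4 0 0 0 0 -.7;-1 .4 0 0 0 0 -.7;-1 .4 0 0 0 0 -.7;-1 .4 0 0 0 0 -.7;-1 .4 0 0 0 0 -.7'; python3 - <<'E'
from h import *
im=get_image('wrist');im=get_image('wrist');cv2.imwrite('pics/w7.png',im[:,:,::-1]);print(get_obs()["ee_pos"])
uy=np.array([-.1165,.9932]);ux=np.array([.9932,.1165])
for n,k in(("shaker_blue",2),("shaker_yellow",1),("shaker_white",0),("shaker_red",-1),("shaker_green",-2)):
    g=np.r_[np.array([646.5,-10.8])+uy*80*k,20]
    for c in("wrist","top"):
        a=masks(c,n,g+[0,0,60],30)
        if a: x,r=fitobj([a],SH,g,20); d=x[:2]-g[:2]; print(n,c,"along %.1f across %.1f"%(d@ux,d@uy),r)
E
```

```text
t: 74.45
ee_pos: [551.4, -220.7, 289.4]
orientation: [-2.09, -2.343, 0.0]
ft_force: [0.9, 0.8, 0.9]
width: 74.6
grasp_force: 0.0
[ 551.49508645 -219.88834482  289.8254985 ]
shaker_blue top along 0.1 across 0.6 [-1.5 -1.1  1.8  1.3]
shaker_yellow top along 1.4 across -1.3 [-2.1 -1.7  2.8  2. ]
shaker_white wrist along -2.7 across -41.9 [-5.5 -1.3  1.6 38. ]
shaker_white top along 3.3 across 0.3 [-0.2 -1.4  0.2  1.6]
shaker_red wrist along 0.3 across -0.5 [-1.  -1.1  0.7  2.6]
shaker_red top along 2.2 across -2.5 [-0.7 -1.   0.6  1.1]
shaker_green wrist along -0.1 across 0.1 [-0.8 -0.6  0.6  0.5]
shaker_green top along 2.6 across -2.2 [-1.5 -1.1  1.3  1.3]
```

View pics/w7.png

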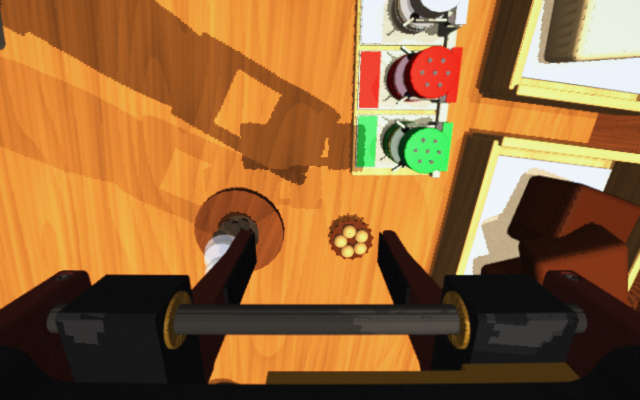

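The wrist view shows green (428,150) and red (434,73) seated against their pads, both within 1 mm of home. Every shaker fits within 4 mm of home and the arm is touching nothing, so I hand the job in.

```bash
python3 -c "
from workcell import *
print(close_job())"
```

```text
the job is handed in; nothing more can be done
None
```

The job is handed in, with no verdict returned: all five shakers measured within about 4 mm of home in their own colour's clips, both empties stand in the tray, the jar is on the board, and the cup and card were not touched.

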